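Nest the corner guards and shut the cubby gate

ROBOT

A 7-joint arm with a two-finger parallel gripper is mounted at the origin on the work surface. World frame = base frame: x ahead of the robot, y to its left, z up, the work surface at z = 0. Lengths are in m, angles in rad, forces in N, time in s.
With the tool pointing down it reaches from about 0.4 to 0.85 m from the base axis. Payload 10.4 kg.
Tool frame: the origin (TCP) lies at the very end of the fingers, on their centre line; the grasp point (between the pads) lies 19 mm behind it (manip.grip_point_offset is the z of the grasp point in the tool frame, in m); z points along the fingers, y is the direction in which the jaws open and shut (so a half turn about z gives the same grasp; the last joint's range is limited). The gripper opens to 85 mm and grips with 20 to 120 N. Pads are 22 mm wide; open, the fingers measure 114 mm over their backs; the gripper's body (76 mm by 85 mm) begins 54 mm behind the grasp point. The pads swing forward as they close: fully open they stand 13 mm farther back than shut.
Start: joints at [1.081, 0.332, -0.065, 1.46, 0.022, 1.35, -0.088], TCP at [0.281, -0.558, 0.204] pointing down, gripper open.
Joint ranges: [-2.6, 2.6], [-0.5, 2.12], [-1.47, 1.34], [0.16, 2.42], [-1.27, 4.41], [0.06, 2.06], [-2.6, 2.6]. Speed limits (rad/s): [2.22, 2.22, 2.79, 2.79, 3.14, 3.14, 3.14].

INTERFACE

Orientations are given as a unit quaternion [x, y, z, w].
In Python, from workcell import manip, camera, get_calibration, hand_in gives the robot as it stands.
- The arm moves only by the shell command python3 -m pendant 'ROWS' [FORCE]. ROWS is JSON, a list of rows, each a list of 5 numbers: the shift along the tool's x, y, z in units of 40 mm (1.0 is 40 mm), then the turn about the tool's z in units of 6 degrees (1.0 is 6 degrees), then the closure, from 0 (fully open) to 1 (shut). A call has 1 to 5 rows; each row is the pose to reach, as a shift and turn from the pose commanded when the call began, along the tool's axes at that moment; what a row does not reach only later rows make up. A row lasts 1/8 s, in which the tool goes at most 62.5 mm and 10.7 degrees, less where a joint would pass 70% of its speed; a pose out of reach is approached as far as the arm can. A call with a gripper value outside its range is refused whole. The fingers move at their own pace and stop on an object; FORCE is the grip in N (left out, the last holds). Time passes only in rows, so rows that repeat a pose let the fingers close. It gives the time, the measured TCP pose, the force and the opening at its end, in the units of the state.
- manip.get_obs(): the state, without advancing time (a new reading comes with each control period).
- camera(name): name is "scene" or "side" or "wrist"; returns (picture, depth): 420x560x3 uint8, red, green, blue; 420x560 float32, m along the optical axis (not along the pixel's ray), 0 where there is no reading.
- get_calibration(name): a dict with "vfov" (degrees; the focal length in pixels is half the picture's height over the tangent of half this angle, whatever the lens; pixels are square), "cx", "cy" (the principal point, pixels), "distortion" ([k1, k2, p1, p2, k3] as OpenCV has them; the pictures are not rectified), "position" and "rotation" of the camera in the world. Camera axes: x right, y down, z forward; pixel columns grow to the right and rows downward; lengths in m; the calibration is good to about 2 mm. A picture is of the moment at which its call begins: read the wrist's pose just before it. get_calibration takes no time and is no camera call; for the wrist camera it gives the pose at the moment of the call.
- hand_in(): hands the job in, once; it reports no verdict.
The state is a dict: "clock": time; "joint_pos": joint angles; "joint_velocities": joint speeds; "tau": joint torques, N m; "position": TCP position; "ee_rot": TCP orientation; "ft_force": force on the tool from outside, world axes, zero at the start; "torque": the same for the moment, N m; "grip_width": opening from 0.0 (shut) to 1.0 (fully open).
Only numpy, scipy, OpenCV 4.12 (cv2) and the standard library are available. Lean on these libraries where they do the work, as an engineer would, in place of code of your own. Each camera call takes 0.05 s, during which the arm holds its last target.

TASK

Put the vanity's two bronze-brown corner guards away in the frosted cubby: first nest the long guard squarely over the angle rail on the cubby's floor, its tabbed end towards the back, slid fully back against the rail's stop, then nest the short guard on top of the long one, slid fully back against the long guard's tab. Finally swing the gate fully shut; leave the other things on the counter where they stand.

Things in the scene. Friction and masses are not known exactly. Their poses are not given: they have to be found in the camera images.
- cubby: Open-topped frosted acrylic cubby, fixed: 208 mm deep, 170 mm wide, 65 mm high, walls and floor 6 mm, 150 mm clear inside. Origin: centre of its underside on the counter; x runs from the gate front (x = -101 mm) to the back wall (inner face x = +101 mm), z up. A bronze-brown anodised aluminium angle rail, roof-shaped like the guards, is fixed on its floor along x at y = 0.
- rail_stop (a point): On the rail's ridge where it meets the front face of its back stop, 41.4 mm above the counter; axes those of the cubby. The rail is 190 mm long: 178 mm from here towards the gate; the stop behind this point is 12 mm long, 12 mm wide and rises 32 mm above the ridge. Rail cross-section: two 45 x 5 mm legs at right angles, ridge up.
- long_home (a point): Fixed point in the cubby, on the rail's centre line (axes of the cubby), where the long guard's tab centre (long_tab) is when it is nested on the rail, x axes the same way, its back end against the stop: 40 mm in front of the stop, 64.4 mm above the counter. A nested section lies 7.1 mm higher than the one below.
- short_home (a point): Fixed point in the cubby, on the rail's centre line (axes of the cubby), where the short guard's tab centre (short_tab) is when it is nested on the long guard at home, end against the long guard's tab: 63 mm in front of long_home and 7.1 mm higher, 71.5 mm above the counter.
- long_tab (a point): Long guard: loose bronze-brown anodised aluminium angle, 185 mm long, 0.25 kg, standing ridge up on the edges of two legs, 45 x 5 mm each, at right angles; ridge 35.4 mm high. This point: centre of its upright tab (26 mm along x, 12 mm thick, top 32 mm above the ridge), 51.4 mm above what it stands on. x runs along the ridge to the back end, 40 mm away; the front end is 145 mm the other way.
- short_tab (a point): Short guard: loose bronze-brown anodised aluminium angle, 100 mm long, 0.15 kg, standing ridge up on the edges of two legs, 45 x 5 mm each, at right angles; ridge 35.4 mm high. This point: centre of its upright tab (26 mm along x, 12 mm thick, top 32 mm above the ridge), 51.4 mm above what it stands on. x runs along the ridge; both ends are 50 mm away, either may go to the back.
- gate (a joint): Frosted acrylic gate on the cubby's front, on an upright hinge with light friction; stays where left, no latch. 0 = shut, grows to 1.8 rad as it swings outwards. 8 mm thick, reaching 162 mm from the hinge axis (the free edge is a 12 mm round bead), from 7 to 65 mm above the counter. It can be pushed on its outer face.
- gate_hinge (a point): Point on the gate's upright hinge axis, 35 mm above the counter, at x = -107, y = +81 mm in the cubby's frame; fixed, axes those of the cubby. Shut, the gate runs from here along the cubby's -y; opening swings its free edge towards the cubby's -x.
- pill_case: Closed nickel-plated pill case, 45 x 62 x 16 mm; loose bystander. Origin: centre of its underside.
- atomizer: Lilac glass atomizer, 56 mm across, 88 mm tall; loose bystander. Origin: centre of its underside.
- brush_cup: Pink ceramic cup with makeup brushes, 80 mm across, 166 mm tall; loose bystander. Origin: centre of its underside.
- lens_case: Clear plastic contact lens case, two round caps, 30 x 66 x 14 mm; loose bystander. Origin: centre of its underside.
- soap_dish: White dish with a bar of soap, 85 x 120 x 29 mm; loose bystander. Origin: centre of its underside.
- tumbler: White tumbler, 72 mm across, 95 mm tall; loose bystander. Origin: centre of its underside.
- lotion: White lotion bottle, 56 mm across, 120 mm tall; loose bystander. Origin: centre of its underside.
Things that resemble listed ones, but are neither listed nor needed, are in the scene too. Leave any blue, green or turquoise look-alike of the part that bears short_tab alone.

How it is judged:
On the way, in this order (a step that is already met when the one before it is completed fails the run):
1. the long guard is nested on the rail, back against the stop (x of long_tab in the frame of cubby between 0.043 and 0.055 m and y of long_tab in the frame of cubby between -0.005 and 0.005 m and z of long_tab in the frame of cubby between 0.0614 and 0.0674 m and angle between the x axis of long_tab and the x axis of cubby, either way round below 0.06 rad and angle between long_tab's own z axis and vertical below 0.06 rad), for 0.2 s.
2. the short guard is nested on the long one, back against its tab (all of step 1 and x of short_tab in the frame of long_tab between -0.069 and -0.057 m and y of short_tab in the frame of long_tab between -0.005 and 0.005 m and z of short_tab in the frame of long_tab between 0.0041 and 0.0101 m and angle between the x axis of short_tab and the x axis of long_tab, either way round below 0.06 rad and angle between short_tab's own z axis and vertical below 0.06 rad), for 0.2 s.
3. with both guards in place, the gate is swung shut (all of step 2 and value of joint gate below 0.05 rad), for 0.2 s.
At the end, for the whole second after the job is handed in: Long guard nested on the rail and against its stop, short guard nested on the long one and against its tab: each tab centre within 6 mm along, 5 mm across and 3 mm in height of its home, ridges within 0.06 rad of parallel and level; gate within 0.05 rad of shut and still (all of step 3 and velocity of joint gate between -0.05 and 0.05 rad/s); the robot touches nothing.
It fails at once if a bystander is pushed more than 30 mm (distance of any of pill_case, atomizer, brush_cup, lens_case, soap_dish, tumbler, lotion from where it was at the start of the episode above 0.03 m).
It fails at once if a bystander is tipped over (angle between any of pill_case, atomizer, brush_cup, lens_case, soap_dish, tumbler, lotion's own z axis and vertical above 0.5 rad).
It also fails if it takes over 72 s, if anything falls off the work surface, if the arm or the gripper's body presses on something with over 40 N, if the wrist force passes 120 N, or if a joint passes its speed limit or range.

## Working session

There is one attempt and no reset: what is moved stays moved. The work goes in short steps, Python scripts to look and compute and a shell command to move; the robot and the scene stay as the last step left them, time stands still between calls to the robot, and variables do not carry over. Pictures are saved under pics/ and viewed, and the job is handed in when it is done.

```bash
ls; mkdir -p pics
python3 - <<'E'
from workcell import manip,camera,get_calibration
import cv2,numpy as np
o=manip.get_obs();print({k:np.round(v,3).tolist() for k,v in o.items()})
for n in["scene","side","wrist"]:
    c=get_calibration(n);print(n,c)
    p,d=camera(n);cv2.imwrite(f"pics/{n}0.png",p[:,:,::-1]);np.savez(f"pics/{n}0.npz",p=p,d=d,**{k:np.array(v) for k,v in c.items()})
print(manip.grip_point_offset)
E
```

```text
pics
{'clock': 0.0, 'joint_pos': [1.081, 0.333, -0.065, 1.461, 0.022, 1.35, -0.088], 'joint_velocities': [0.0, 0.001, 0.0, -0.001, 0.001, -0.0, 0.0], 'tau': [-0.0, -62.546, 0.049, -39.161, 0.016, 0.01, -0.0], 'position': [0.281, -0.558, 0.203], 'ee_rot': [0.973, 0.231, -0.0, -0.001], 'ft_force': [0.239, -0.106, -0.221], 'torque': [0.036, -0.045, 0.05], 'grip_width': 1.002}
scene {'vfov': 55.68883453302832, 'cx': 276.3293359227232, 'cy': 211.92080035631548, 'distortion': array([-0.08799242,  0.        ,  0.        ,  0.        ,  0.        ]), 'position': array([ 1.20223023, -0.40608008,  0.71017026]), 'rotation': array([ 0.75680126,  0.4841073 , -0.23261905, -0.37253236])}
side {'vfov': 48.50653480505382, 'cx': 283.8407925095879, 'cy': 215.18992046187924, 'distortion': array([-0.08826002,  0.        ,  0.        ,  0.        ,  0.        ]), 'position': array([-0.34414222, -0.96581365,  1.00564486]), 'rotation': array([ 0.84042521, -0.31080679,  0.16621761, -0.41165072])}
wrist {'vfov': 67.96402771858494, 'cx': 279.1456059647654, 'cy': 212.81584323509168, 'distortion': array([-0.04228198,  0.        ,  0.        ,  0.        ,  0.        ]), 'position': array([ 0.35297498, -0.52201957,  0.3728264 ]), 'rotation': array([ 0.84084347, -0.51757134, -0.08343492,  0.13468768])}
-0.0187
```

View pics/scene0.png

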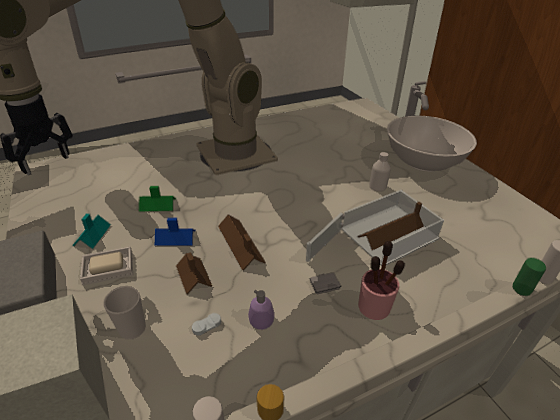

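View pics/side0.png

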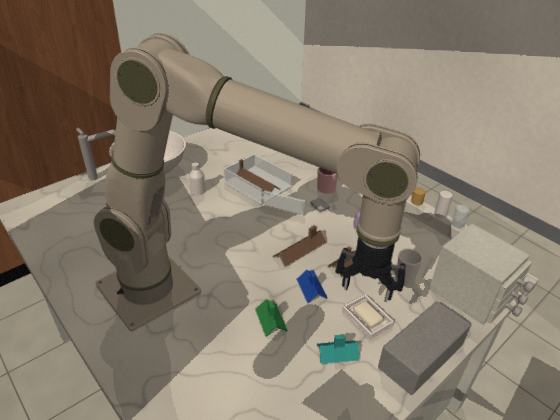

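View pics/wrist0.png

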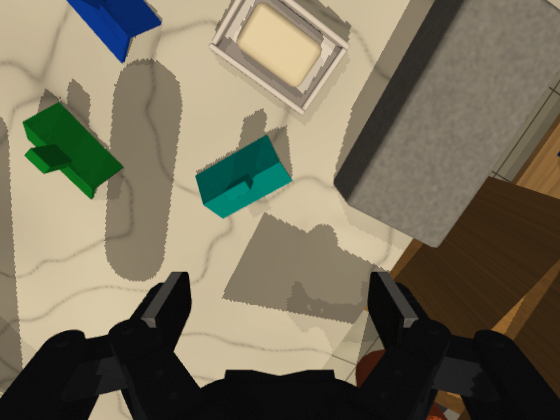

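The scene view shows the cubby at about (390,228) with its gate open at (325,238). The long brown guard is at (242,243), the short brown one at (193,272), and the blue, green and turquoise look-alikes are on the left. Next I'll zoom in and deproject.

```bash
cat > h.py <<'E'
import numpy as np,cv2
from scipy.spatial.transform import Rotation as R
def load(n): 
    f=np.load(f"pics/{n}.npz"); return {k:f[k] for k in f}
def rays(f,uv):
    h=210/np.tan(np.radians(float(f['vfov']))/2)
    K=np.array([[h,0,float(f['cx'])],[0,h,float(f['cy'])],[0,0,1]])
    q=cv2.undistortPoints(np.asarray(uv,float).reshape(-1,1,2),K,f['distortion']).reshape(-1,2)
    return np.c_[q,np.ones(len(q))]
def cloud(f):
    H,W=f['d'].shape; v,u=np.mgrid[:H,:W]
    r=rays(f,np.c_[u.ravel(),v.ravel()])*f['d'].reshape(-1,1)
    return (R.from_quat(f['rotation']).apply(r)+f['position']).reshape(H,W,3)
def onplane(f,uv,z):
    r=R.from_quat(f['rotation']).apply(rays(f,uv)); p=f['position']
    return p+r*((z-p[2])/r[:,2])[:,None]
def proj(f,P):
    h=210/np.tan(np.radians(float(f['vfov']))/2)
    K=np.array([[h,0,float(f['cx'])],[0,h,float(f['cy'])],[0,0,1]])
    r=R.from_quat(f['rotation']).inv()
    c=r.apply(np.atleast_2d(P)-f['position'])
    return cv2.projectPoints(c,np.zeros(3),np.zeros(3),K,f['distortion'])[0].reshape(-1,2)
def snap(n,name):
    from workcell import camera,get_calibration
    c=get_calibration(n);p,d=camera(n)
    cv2.imwrite(f"pics/{name}.png",p[:,:,::-1])
    np.savez(f"pics/{name}.npz",p=p,d=d,**{k:np.array(v) for k,v in c.items()})
    return load(name)
E
python3 - <<'E'
from h import *
f=load("scene0");X=cloud(f)
hsv=cv2.cvtColor(f['p'],cv2.COLOR_RGB2HSV)
p=f['p'][:,:,::-1]
cv2.imwrite("pics/crop1.png",cv2.resize(p[180:320,60:280],None,fx=3.6,fy=3.6,interpolation=cv2.INTER_CUBIC))
cv2.imwrite("pics/crop2.png",cv2.resize(p[160:320,280:480],None,fx=3.7,fy=3.7,interpolation=cv2.INTER_CUBIC))
g=load("side0");q=g['p'][:,:,::-1]
cv2.imwrite("pics/crop3.png",cv2.resize(q[140:290,190:400],None,fx=3.7,fy=3.7,interpolation=cv2.INTER_CUBIC))
for n in[(150,140),(150,300)]:print(X[n])
E
```

```text
[-1.63723413e-01 -3.13961699e-01  2.48193635e-04]
[8.05471923e-02 2.19751142e-01 1.51786059e-04]
```

View pics/crop1.png

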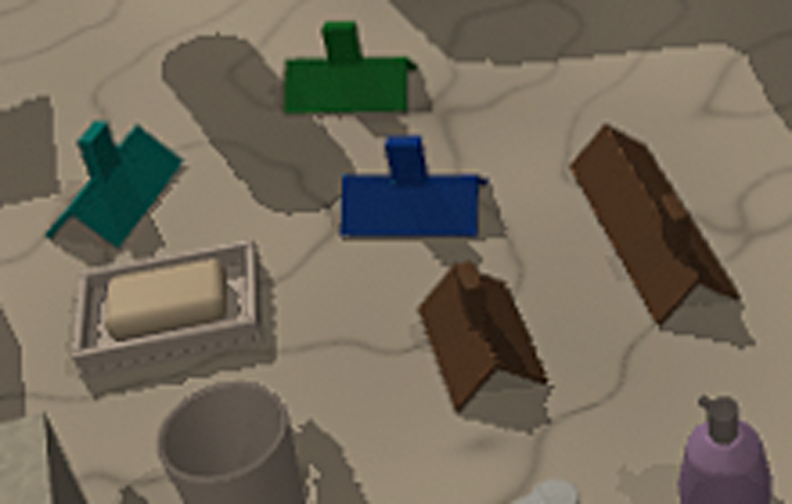

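View pics/crop2.png

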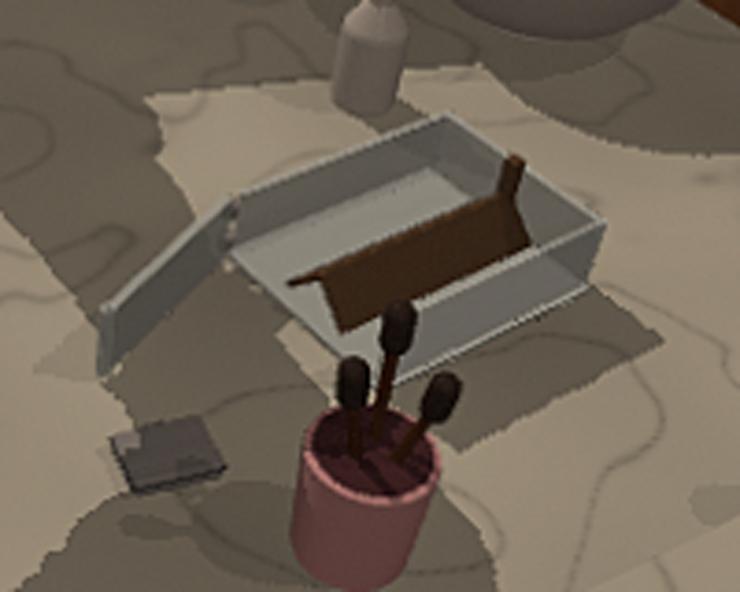

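View pics/crop3.png

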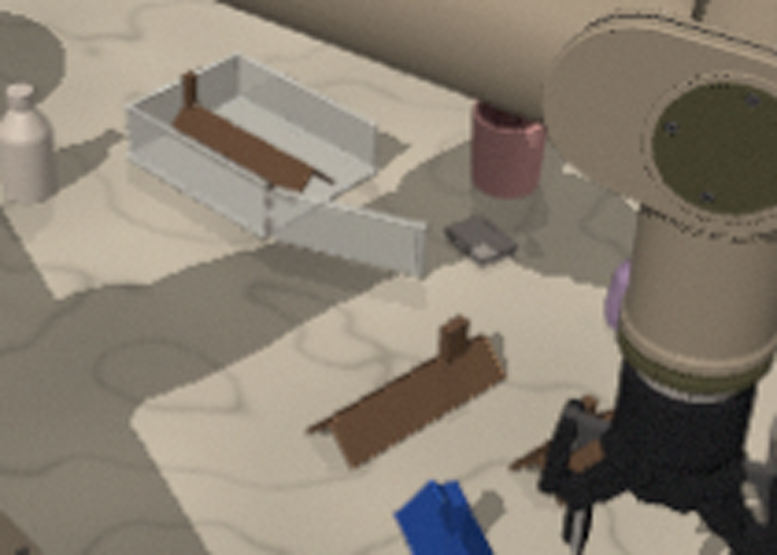

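```bash
cat >> h.py <<'E'
def brown(f):
    hsv=cv2.cvtColor(f['p'],cv2.COLOR_RGB2HSV)
    return ((hsv[...,0]<=14)&(hsv[...,1]>95)&(hsv[...,2]>15)&(hsv[...,2]<150)).astype(np.uint8)
E
python3 - <<'E'
from h import *
for cam in["scene0","side0"]:
    f=load(cam);X=cloud(f);m=brown(f)
    n,l,s,c=cv2.connectedComponentsWithStats(m)
    for i in range(1,n):
        if s[i,4]<60: continue
        P=X[(l==i)&(f['d']>0)]
        if np.median(P[:,2])<-.05 or np.median(P[:,2])>.2 or not (0.2<np.median(P[:,0])<0.95): continue
        print(cam,i,s[i],np.round(np.median(P,0),3),"zmax",np.round(np.percentile(P[:,2],[2,50,98]),4))
        for lo,hi,nm in[(.028,.0365,"ridgeT"),(.034,.042,'rail'),(.05,.068,"tab"),(.055,.075,"stop")]:
            Q=P[(P[:,2]>lo)&(P[:,2]<hi)]
            if len(Q)<5: continue
            cc=Q.mean(0);d=np.linalg.svd(Q[:,:2]-cc[:2])[2][0];t=(Q[:,:2]-cc[:2])@d
            print("  ",nm,len(Q),np.round(cc,4),"dir",np.round(np.degrees(np.arctan2(d[1],d[0])),2),"t",np.round([t.min(),t.max()],4), "ends",np.round(cc[:2]+d*t.min(),4),np.round(cc[:2]+d*t.max(),4))
E
```

```text
scene0 2 [ 358  202   65  118 1786] [0.633 0.133 0.044] zmax [0.0115 0.0439 0.1694]
   ridgeT 226 [0.6071 0.2189 0.0322] dir -75.62 t [-0.102   0.2256] ends [0.5817 0.3177] [6.631e-01 3.000e-04]
   rail 229 [0.6045 0.2176 0.038 ] dir -69.07 t [-0.1026  0.2425] ends [0.5678 0.3135] [ 0.6911 -0.0089]
   tab 40 [0.6767 0.2123 0.0585] dir -49.67 t [-0.1384  0.2338] ends [0.5871 0.3179] [0.828  0.0341]
   stop 47 [0.6535 0.2401 0.066 ] dir -49.38 t [-0.1062  0.2699] ends [0.5844 0.3207] [0.8292 0.0352]
scene0 3 [ 218  215   47   55 1108] [ 0.482 -0.169  0.022] zmax [0.0051 0.0221 0.0681]
   ridgeT 254 [ 0.4655 -0.1613  0.0321] dir -0.16 t [-0.0927  0.0921] ends [ 0.3727 -0.1611] [ 0.5576 -0.1616]
   rail 92 [ 0.4772 -0.1597  0.0361] dir -0.18 t [-0.0992  0.0804] ends [ 0.378  -0.1593] [ 0.5576 -0.1599]
   tab 45 [ 0.523  -0.1606  0.0601] dir 17.9 t [-0.0195  0.0099] ends [ 0.5045 -0.1666] [ 0.5325 -0.1576]
   stop 58 [ 0.5209 -0.1604  0.065 ] dir 6.88 t [-0.0175  0.0097] ends [ 0.5035 -0.1625] [ 0.5305 -0.1593]
scene0 4 [176 253  36  41 776] [ 0.536 -0.31   0.022] zmax [0.0047 0.0216 0.06
[... 1265 characters left out ...]
 0.0611] dir -145.59 t [-0.0108  0.0063] ends [0.5909 0.3171] [0.5768 0.3074]
   stop 14 [0.582  0.3116 0.0653] dir -146.83 t [-0.0105  0.0078] ends [0.5908 0.3173] [0.5755 0.3073]
side0 9 [275 226  51  40 694] [ 0.462 -0.172  0.021] zmax [0.0037 0.0206 0.063 ]
   ridgeT 131 [ 0.4557 -0.1626  0.0314] dir 179.77 t [-0.0968  0.0866] ends [ 0.5525 -0.163 ] [ 0.3691 -0.1622]
   rail 27 [ 0.4804 -0.1626  0.0365] dir 179.22 t [-0.0691  0.1113] ends [ 0.5494 -0.1635] [ 0.3691 -0.1611]
   tab 30 [ 0.5115 -0.1629  0.0609] dir -173.44 t [-0.0131  0.0098] ends [ 0.5245 -0.1614] [ 0.5018 -0.164 ]
   stop 24 [ 0.5124 -0.1627  0.0634] dir -170.4 t [-0.0122  0.0089] ends [ 0.5244 -0.1607] [ 0.5036 -0.1642]
```

```bash
cat >> h.py <<'E'
def linefit(Q):
    p=Q[:,:2].astype(np.float32); vx,vy,x0,y0=cv2.fitLine(p,cv2.DIST_HUBER,0,.001,.001).ravel()
    d=np.array([vx,vy]);c=np.array([x0,y0]);t=(p-c)@d
    return c,d,t
E
python3 - <<'E'
from h import *
for cam in["scene0","side0"]:
    f=load(cam);X=cloud(f);m=brown(f)>0
    box=(X[...,0]>.53)&(X[...,0]<.64)&(X[...,1]>.1)&(X[...,1]<.34)&(f['d']>0)
    for lo,hi in[(.033,.043),(.037,.043)]:
        Q=X[m&box&(X[...,2]>lo)&(X[...,2]<hi)]
        c,d,t=linefit(Q);print(cam,"rail",len(Q),c.round(4),np.degrees(np.arctan2(d[1],d[0])).round(2),(c+d*t.min()).round(4),(c+d*t.max()).round(4),np.abs((Q[:,:2]-c)@[-d[1],d[0]]).mean())
    # cubby frame guess
    a=np.radians(96.);ex=np.array([np.cos(a),np.sin(a)]);ey=np.array([-ex[1],ex[0]])
    o=np.array([.5872,.222])
    x=(X[...,:2]-o)@ex;y=(X[...,:2]-o)@ey
    z=X[...,2]
    for nm,s in [("left",(y>.06)&(y<.1)&(abs(x)<.1)),("right",(y<-.06)&(y>-.1)&(abs(x)<.09)),("back",(x>.085)&(x<.125)&(abs(y)<.07))]:
        s=s&(z>.060)&(z<.068)&~m&(f['d']>0)
        if s.sum()<10: print(nm,"few");continue
        c,d,t=linefit(X[s]);print("  ",nm,s.sum(),c.round(4),"ang",np.degrees(np.arctan2(d[1],d[0])).round(2),"xy in frame",(c-o)@ex,(c-o)@ey)
    s=(x<-.1)&(x>-.35)&(y>-.1)&(y<.2)&(z>.045)&(z<.07)&(f['d']>0)
    Q=X[s];c,d,t=linefit(Q);print("  gate",s.sum(),c.round(4),np.degrees(np.arctan2(d[1],d[0])).round(2),(c+d*t.min()).round(4),(c+d*t.max()).round(4))
E
```

```text
scene0 rail 277 [0.5996 0.224 ] -84.86 [0.5907 0.322 ] [0.6078 0.1324] 0.0035191470683396267
scene0 rail 170 [0.6014 0.1914] -84.71 [0.5893 0.3219] [0.6069 0.1323] 0.002402570947211776
   left 162 [0.5237 0.1798] ang -84.6 xy in frame -0.035282429256721 0.0675880761302503
   right 156 [0.6719 0.2652] ang -83.96 xy in frame 0.034063231172689105 -0.08875738341452594
   back 117 [0.5564 0.3212] ang 6.39 xy in frame 0.10191448657900079 0.020306315750196872
  gate 351 [0.5534 0.062 ] -63.17 [0.5269 0.1144] [ 0.6025 -0.0351]
side0 rail 81 [0.59   0.2204] -83.86 [0.5796 0.3164] [0.5995 0.132 ] 0.003039866541939202
side0 rail 27 [0.5909 0.2242] -84.31 [0.5832 0.3012] [0.6001 0.132 ] 0.002158435018021027
   left 72 [0.5166 0.1994] ang -84.21 xy in frame -0.015085697422485353 0.07255484429942675
   right 60 [0.6689 0.2327] ang -83.68 xy in frame 0.0021370978876166973 -0.08233887754151621
   back 36 [0.5584 0.3213] ang 7.54 xy in frame 0.10173538811600405 0.018284122674225873
  gate 244 [0.5509 0.0498] -63.14 [0.5206 0.1097] [ 0.595  -0.0373]
```

```bash
cat >> h.py <<'E'
def st():
    from workcell import manip
    o=manip.get_obs();r=R.from_quat(o['ee_rot']);p=np.array(o['position']);tx=r.apply([1,0,0])
    yaw=np.degrees(np.arctan2(tx[1],tx[0]))
    print("t",round(float(o['clock']),2),"p",p.round(4),"yaw",yaw.round(2),"tilt",np.degrees(np.arccos(-r.apply([0,0,1])[2])).round(2),"F",np.round(o['ft_force'],1),"w",round(float(o['grip_width']),3),"q7",round(float(o['joint_pos'][6]),2))
    return p,r,yaw
def go(P,yaw_t):
    p,r,yaw=st()
    u=r.inv().apply(np.array(P)-p)/.04
    dy=(yaw-yaw_t+180)%360-180
    print("rows:",u.round(3),"turn",round(dy/6,3))
E
python3 -c "
from h import *
go([.43,-.161,.2],0)"
python3 -m pendant '[[7.7,-7.2,0.1,4.45,0],[7.7,-7.2,0.1,4.45,0],[7.7,-7.2,0.1,4.45,0],[7.7,-7.2,0.1,4.45,0],[7.7,-7.2,0.1,4.45,0]]'
python3 -c "
from h import *
go([.43,-.161,.2],0)"
```

```text
t 0.15 p [ 0.2811 -0.5579  0.2033] yaw 26.75 tilt 0.06 F [-0.7  0.5 -0.2] w 1.004 q7 -0.09
rows: [ 7.789 -7.185  0.09 ] turn 4.458
clock: 0.78
position: [0.389, -0.2641, 0.201]
ee_rot: [1.0, 0.0, 0.0, 0.0]
ft_force: [1.1, 0.6, -0.3]
grip_width: 1.002
t 0.78 p [ 0.389  -0.2641  0.201 ] yaw 0.04 tilt 0.03 F [ 1.1  0.6 -0.3] w 1.002 q7 -1.07
rows: [ 1.027 -2.576  0.023] turn 0.007
```

```bash
python3 -m pendant '[[1,-2.58,0,0,0],[1,-2.58,0,0,0],[1,-2.58,0,0,0]]'
python3 - <<'E'
from h import *
st();f=snap("wrist","w1");f=snap("scene","s1")
E
```

```text
clock: 1.15
position: [0.4297, -0.1592, 0.2011]
ee_rot: [1.0, 0.004, 0.0, -0.0]
ft_force: [-1.2, -1.4, -0.2]
grip_width: 1.001
t 1.15 p [ 0.4297 -0.1592  0.2011] yaw 0.42 tilt 0.03 F [-1.2 -1.4 -0.2] w 1.001 q7 -1.3
```

View pics/w1.png

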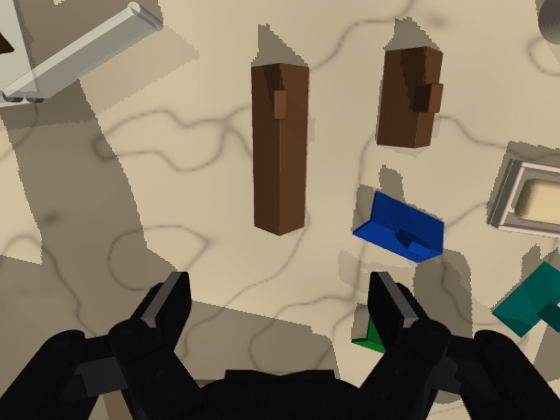

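The wrist view shows the long guard vertically at (280,150), with its tab at (280,103) near the far (+x) end. The short guard is at (410,95) with its tab at (428,97).

```bash
cat >> h.py <<'E'
def guards(f,zb=0.,box=None,mk=None):
    X=cloud(f);m=(brown(f) if mk is None else mk)
    ok=(f['d']>0)
    if box is not None: ok&=(X[...,0]>box[0])&(X[...,0]<box[1])&(X[...,1]>box[2])&(X[...,1]<box[3])
    n,l,s,c=cv2.connectedComponentsWithStats((m*ok).astype(np.uint8))
    for i in range(1,n):
        if s[i,4]<400: continue
        P=X[l==i]
        T=P[(P[:,2]>zb+.0645)&(P[:,2]<zb+.071)]; Rg=P[(P[:,2]>zb+.031)&(P[:,2]<zb+.038)]
        print("comp",s[i],"z98",np.percentile(P[:,2],99).round(4))
        if len(Rg)>5:
            c,d,t=linefit(Rg);print("  ridge",len(Rg),np.degrees(np.arctan2(d[1],d[0])).round(2),(c+d*t.min()).round(4),(c+d*t.max()).round(4),"zmax",np.percentile(Rg[:,2],95).round(4))
        if len(T)>5:
            rc=cv2.minAreaRect((T[:,:2]*1000).astype(np.float32));print("  tab",len(T),"z",np.median(T[:,2]).round(4),"c",np.round(np.array(rc[0])/1000,4),"size",np.round(rc[1],1),"ang",round(rc[2],1))
E
python3 - <<'E'
from h import *
guards(load("w1"),box=(.3,.65,-.4,-.05))
E
```

```text
comp [ 377   47   66  101 5380] z98 0.0675
  ridge 615 -0.33 [ 0.4746 -0.3021] [ 0.5732 -0.3027] zmax 0.0358
  tab 362 z 0.0667 c [ 0.5235 -0.3034] size [12.1 25.2] ang 89.4
comp [ 251   63   58  173 8756] z98 0.0674
  ridge 1005 0.11 [ 0.3722 -0.16  ] [ 0.5557 -0.1596] zmax 0.0349
  tab 377 z 0.0669 c [ 0.5164 -0.1596] size [25.7 11.3] ang 0.4
```

```bash
python3 -m pendant '[[1.4,0,0,0,0],[2.15,0.02,0.8,0,0.3],[2.15,0.02,2.3,0,0.3],[2.15,0.02,3.7,0,0.3],[2.15,0.02,4.1,0,0.3]]' 80
python3 -c "
from h import *
go([.516,-.16,.036],0)"
```

```text
clock: 1.88
position: [0.5117, -0.1646, 0.0336]
ee_rot: [1.0, -0.001, -0.003, -0.001]
ft_force: [0.1, 0.1, 0.7]
grip_width: 0.701
t 1.88 p [ 0.5117 -0.1646  0.0336] yaw -0.08 tilt 0.34 F [0.1 0.1 0.7] w 0.701 q7 -1.46
rows: [ 0.107 -0.116 -0.06 ] turn -0.013
```

```bash
python3 -m pendant '[[0,0,0,0,0.3],[0,0,0,0,0.3]]' 80
python3 -c "
from h import *
go([.516,-.16,.036],0)"
```

```text
clock: 2.12
position: [0.5161, -0.1644, 0.0393]
ee_rot: [1.0, 0.0, 0.002, 0.001]
ft_force: [0.2, 0.4, -0.3]
grip_width: 0.701
t 2.12 p [ 0.5161 -0.1644  0.0393] yaw 0.01 tilt 0.21 F [ 0.2  0.4 -0.3] w 0.701 q7 -1.46
rows: [-0.003 -0.111  0.084] turn 0.002
```

```bash
python3 -m pendant '[[0,-0.11,0.08,0,0.3],[0,-0.11,0.08,0,0.3],[0,-0.11,0.08,0,1],[0,-0.11,0.08,0,1],[0,-0.11,0.08,0,1]]' 80
python3 -m pendant '[[0,0,0,0,1],[0,0,0,0,1]]' 80
python3 - <<'E'
from h import *
st();f=snap("scene","s2")
E
```

```text
clock: 2.75
position: [0.5147, -0.1592, 0.034]
ee_rot: [1.0, 0.0, 0.0, 0.0]
ft_force: [-2.3, 0.2, 2.8]
grip_width: 0.106
clock: 3.0
position: [0.5147, -0.1592, 0.034]
ee_rot: [1.0, 0.0, 0.0, 0.0]
ft_force: [-1.0, 0.4, 5.5]
grip_width: 0.098
t 3.0 p [ 0.5147 -0.1592  0.034 ] yaw 0.04 tilt 0.02 F [-1.   0.4  5.5] w 0.098 q7 -1.47
```

View pics/s2.png

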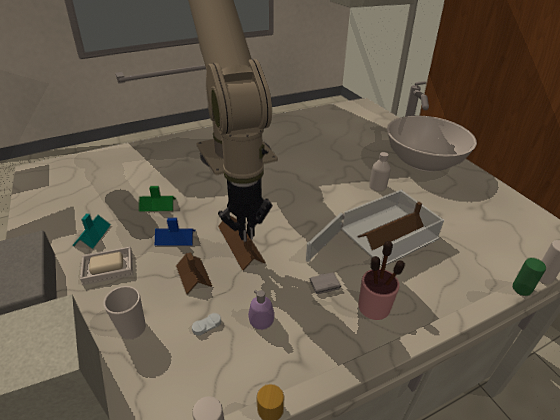

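The grip width reads about 8 mm and the scene view shows the gripper on the tab at (240,225). I'll lift and check the grip.

```bash
python3 -m pendant '[[0,0,-0.7,0,1],[0,0,-2,0,1],[0,0,-3.5,0,1],[0,0,-4.5,0,1]]' 100
python3 - <<'E'
from h import *
st();f=snap("scene","s3");snap("wrist","w3")
E
```

```text
clock: 3.55
position: [0.5149, -0.1593, 0.2162]
ee_rot: [1.0, 0.0, 0.001, 0.0]
ft_force: [1.1, -1.1, -3.0]
grip_width: 0.092
t 3.55 p [ 0.5149 -0.1593  0.2162] yaw 0.05 tilt 0.12 F [ 1.1 -1.1 -3. ] w 0.092 q7 -1.4
```

View pics/s3.png

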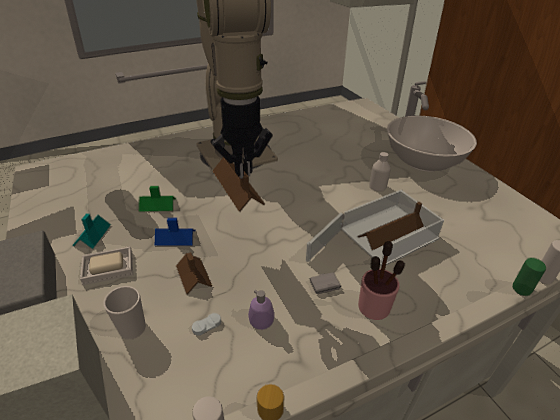

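View pics/w3.png

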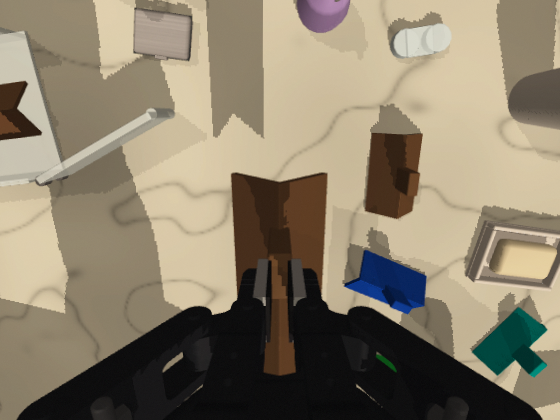

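```bash
python3 -c "
from h import *
go([.601,.163,.25],95.6)"
python3 -m pendant '[[1.0,-1.5,-0.8,-1.7,1],[1.5,-3,-0.8,-3.4,1],[2,-4.5,-0.8,-5.1,1],[2.15,-6,-0.8,-6.8,1],[2.15,-7.5,-0.8,-8.5,1]]'
python3 -c "
from h import *
go([.601,.163,.25],95.6)"
```

```text
t 3.65 p [ 0.5167 -0.1596  0.2182] yaw 0.04 tilt 0.41 F [ 0.3 -1.  -2.2] w 0.092 q7 -1.4
rows: [ 2.12  -8.062 -0.8  ] turn -15.926
clock: 4.28
position: [0.5999, 0.1314, 0.2438]
ee_rot: [0.901, 0.433, -0.001, -0.0]
ft_force: [1.1, -0.7, -1.7]
grip_width: 0.091
t 4.28 p [0.5999 0.1314 0.2438] yaw 51.35 tilt 0.12 F [ 1.1 -0.7 -1.7] w 0.091 q7 -1.11
rows: [ 0.635 -0.472 -0.155] turn -7.376
```

```bash
python3 -m pendant '[[0.3,-0.2,-0.1,-1.7,1],[0.6,-0.4,-0.1,-3.4,1],[0.6,-0.45,-0.1,-5.1,1],[0.6,-0.45,-0.1,-6.8,1],[0.6,-0.45,-0.1,-7.37,1]]'
python3 -m pendant '[[0,0,0,0,1],[0,0,0,0,1]]'
python3 - <<'E'
from h import *
st();snap("wrist","w4");st()
E
```

```text
clock: 4.9
position: [0.6006, 0.1596, 0.2478]
ee_rot: [0.672, 0.74, -0.001, -0.001]
ft_force: [-0.6, 0.9, -1.8]
grip_width: 0.093
clock: 5.15
position: [0.6009, 0.1597, 0.2489]
ee_rot: [0.674, 0.738, -0.0, -0.0]
ft_force: [-0.4, -0.1, -2.4]
grip_width: 0.091
t 5.15 p [0.6009 0.1597 0.2489] yaw 95.18 tilt 0.06 F [-0.4 -0.1 -2.4] w 0.091 q7 -0.43
t 5.2 p [0.601  0.1597 0.2492] yaw 95.2 tilt 0.04 F [ 0.   0.3 -2.8] w 0.091 q7 -0.43
```

View pics/w4.png

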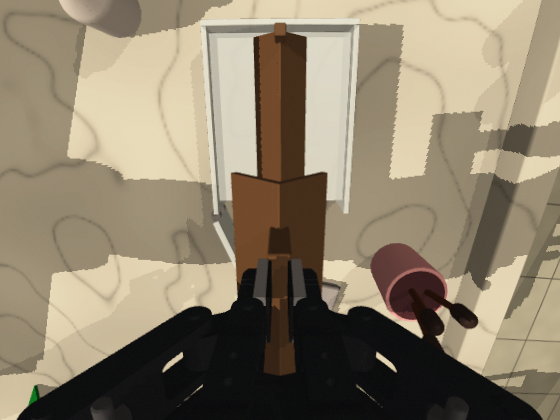

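The wrist view looks into the cubby. The rail runs from (280,180) to its stop at (280,30), and the held guard lines up with it in front. Next is measuring the rail ridge, stop and walls.

Run:
```python
from h import *
f=load("w4");X=cloud(f);m=brown(f)>0;z=X[...,2];ok=f['d']>0
b=ok&m&(X[...,1]>.15)&(X[...,1]<.34)&(X[...,0]>.53)&(X[...,0]<.66)
Q=X[b&(z>.037)&(z<.044)];c,d,t=linefit(Q);ang=np.degrees(np.arctan2(d[1],d[0]))
print("ridge",len(Q),"ang",ang%180,(c+d*t.min()).round(4),(c+d*t.max()).round(4),np.percentile(Q[:,2],98))
T=X[b&(z>.068)&(z<.078)];rc=cv2.minAreaRect((T[:,:2]*1000).astype(np.float32));print("stop top",len(T),np.median(T[:,2]),rc)
a=np.radians(ang%180);ex=np.array([np.cos(a),np.sin(a)]);ey=np.array([-ex[1],ex[0]])
o=c
x=(X[...,:2]-o)@ex;y=(X[...,:2]-o)@ey
for nm,s in [("left",(y>.06)&(y<.1)&(x>-.05)),("right",(y<-.06)&(y>-.1)),("back",(X[...,1]>.29)&(abs(y)<.07))]:
    s=s&(z>.0625)&(z<.068)&~m&ok&(X[...,1]>.15)&(X[...,1]<.36)
    if s.sum()<10: print(nm,"few");continue
    cc,dd,tt=linefit(X[s]);print(nm,s.sum(),cc.round(4),"ang",np.degrees(np.arctan2(dd[1],dd[0])).round(2),"y",((cc-o)@ey).round(4),"x",((cc-o)@ex).round(4),np.percentile(y[s],[3,97]),np.percentile(x[s],[3,97]))
print("stop in frame", (np.array(rc[0])/1000-o)@ex,(np.array(rc[0])/1000-o)@ey,"c",c)
# held guard ridge, tab
g=ok&m&(X[...,1]<.26)&(z>.2)&(z<.3)
P=X[g];print(len(P),np.percentile(P[:,2],[1,50,99]))
for lo,hi in[(.243,.252)]:
    Q=P[(P[:,2]>lo)&(P[:,2]<hi)];c2,d2,t2=linefit(Q);print("held ridge",len(Q),np.degrees(np.arctan2(d2[1],d2[0]))%180,(c2+d2*t2.min()).round(4),(c2+d2*t2.max()).round(4))
    # ridge height profile
    s=(Q[:,:2]-c2)@d2
yy=(P[:,:2]-o)@ex
print("held back end x", np.percentile(yy,[99,99.9]), "y offs held:",((c2-o)@ey))
```

```text
ridge 923 ang 95.83587 [0.5876 0.3112] [0.6033 0.1576] 0.04190214771701488
stop top 166 0.07269459205621848 ((587.1939697265625, 316.5599670410156), (11.993446350097656, 12.133942604064941), 8.973933219909668)
left 943 [0.5152 0.256 ] ang -85.33 y 0.0776 x 0.0326 [0.06420883 0.08099878] [-0.04357632  0.09721678]
right 1108 [0.6704 0.261 ] ang -84.19 y -0.0772 x 0.0218 [-0.08040521 -0.06508018] [-0.08013526  0.09625085]
back 874 [0.5872 0.3259] ang 5.62 y -0.001 x 0.0949 [-0.06611568  0.06613577] [0.09187062 0.09773285]
stop in frame 0.08551664243297688 -9.210020113922821e-05 c [0.5957976  0.23147717]
10445 [0.21857409 0.23837798 0.28252266]
held ridge 2346 95.37108 [0.597  0.2016] [0.6103 0.0603]
held back end x [-0.030102   -0.02974211] y offs held: 0.0023235125
```

```bash
python3 -c "
from h import *
go([.5931,.2574,.11],95.5)"
python3 -m pendant '[[1.4,0,0,-0.05,1],[2.4,0.02,0.3,-0.05,1],[2.45,0.04,1.6,-0.05,1],[2.45,0.04,2.8,-0.05,1],[2.45,0.04,3.45,-0.05,1]]'
python3 -m pendant '[[0,0,0,0,1],[0,0,0,0,1]]'
python3 -c "
from h import *
go([.5931,.2574,.07],95.5)"
```

```text
t 5.2 p [0.601  0.1597 0.2492] yaw 95.2 tilt 0.04 F [ 0.   0.3 -2.8] w 0.091 q7 -0.43
rows: [2.451 0.028 3.479] turn -0.05
clock: 5.82
position: [0.5926, 0.2568, 0.1086]
ee_rot: [0.672, 0.74, -0.002, -0.001]
ft_force: [0.2, 0.2, -2.5]
grip_width: 0.091
clock: 6.08
position: [0.5944, 0.258, 0.1133]
ee_rot: [0.672, 0.74, 0.001, 0.0]
ft_force: [0.1, 0.7, -2.5]
grip_width: 0.094
t 6.08 p [0.5944 0.258  0.1133] yaw 95.54 tilt 0.11 F [ 0.1  0.7 -2.5] w 0.094 q7 -0.64
rows: [-0.012 -0.035  1.081] turn 0.007
```

```bash
python3 -m pendant '[[0,-0.02,0.5,0,1],[0,-0.02,1.0,0,1],[0,-0.02,1.0,0,1]]'
python3 - <<'E'
from h import *
go([.5931,.2574,.047],95.5);snap("scene","s5")
p=load("s5")['p'][:,:,::-1]
cv2.imwrite("pics/s5c.png",cv2.resize(p[120:320,280:480],None,fx=3,fy=3,interpolation=cv2.INTER_CUBIC))
E
```

```text
clock: 6.45
position: [0.5917, 0.2565, 0.0692]
ee_rot: [0.672, 0.741, -0.002, -0.001]
ft_force: [0.4, 1.1, -1.3]
grip_width: 0.09
t 6.45 p [0.5917 0.2565 0.0692] yaw 95.56 tilt 0.22 F [ 0.4  1.1 -1.3] w 0.09 q7 -0.66
rows: [0.02  0.04  0.555] turn 0.011
```

View pics/s5c.png

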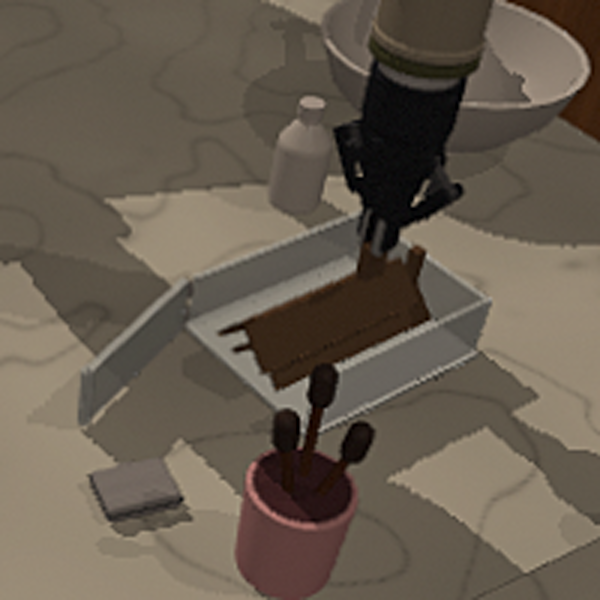

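The crop shows the guard directly above the rail, parallel to it, inside the walls and just in front of the stop. I'll lower it gently.

```bash
python3 -m pendant '[[0,0.02,0.3,0,1],[0,0.02,0.5,0,1],[0,0.02,0.56,0,1],[0,0.02,0.56,0,1]]'
python3 -c "
from h import *
go([.5914,.2708,.047],95.7)"
```

```text
clock: 7.0
position: [0.5936, 0.2575, 0.0492]
ee_rot: [0.672, 0.741, -0.0, -0.0]
ft_force: [-0.2, -0.1, -1.6]
grip_width: 0.092
t 7.0 p [0.5936 0.2575 0.0492] yaw 95.57 tilt 0.02 F [-0.2 -0.1 -1.6] w 0.092 q7 -0.67
rows: [ 0.337 -0.023  0.056] turn -0.022
```

```bash
python3 -m pendant '[[0,0,0.06,0,1],[0,0,0.06,0,1]]'
python3 -c "
from h import *
go([.5914,.2708,.047],95.7)"
```

```text
clock: 7.25
position: [0.5941, 0.2579, 0.0481]
ee_rot: [0.672, 0.741, 0.001, 0.0]
ft_force: [-2.1, -0.8, 3.7]
grip_width: 0.094
t 7.25 p [0.5941 0.2579 0.0481] yaw 95.57 tilt 0.08 F [-2.1 -0.8  3.7] w 0.094 q7 -0.67
rows: [ 0.327 -0.037  0.028] turn -0.021
```

```bash
python3 -m pendant '[[0.15,-0.02,0.02,0,1],[0.3,-0.04,0.02,0,1],[0.3,-0.04,0.02,0,1]]'
python3 -m pendant '[[0.06,0,0,0,1],[0.06,0,0,0,1]]'
python3 -c "
from h import *
st()"
```

```text
clock: 7.62
position: [0.5923, 0.2664, 0.0475]
ee_rot: [0.673, 0.74, -0.001, 0.002]
ft_force: [-4.3, -10.5, 11.4]
grip_width: 0.094
clock: 7.88
position: [0.5924, 0.2668, 0.0476]
ee_rot: [0.673, 0.739, -0.002, 0.003]
ft_force: [-5.2, -17.5, 16.2]
grip_width: 0.095
t 7.88 p [0.5924 0.2668 0.0476] yaw 95.36 tilt 0.41 F [ -5.2 -17.5  16.2] w 0.095 q7 -0.69
```

```bash
python3 -m pendant '[[-0.05,0,-0.08,0,1],[-0.05,0,-0.08,0,1],[-0.05,0,-0.08,0,0.8],[-0.05,0,-0.08,0,0.6],[-0.05,0,-0.08,0,0.45]]'
python3 -m pendant '[[0,0,0,0,0.4],[0,0,0,0,0.4]]'
python3 - <<'E'
from h import *
st();snap("scene","s6");snap("wrist","w6")
p=load("s6")['p'][:,:,::-1]
cv2.imwrite("pics/s6c.png",cv2.resize(p[120:320,280:480],None,fx=3,fy=3,interpolation=cv2.INTER_CUBIC))
E
```

```text
clock: 8.5
position: [0.5909, 0.27, 0.0494]
ee_rot: [0.672, 0.741, 0.0, -0.0]
ft_force: [-0.2, -0.3, -0.4]
grip_width: 0.552
clock: 8.75
position: [0.5909, 0.2697, 0.0494]
ee_rot: [0.672, 0.741, 0.0, 0.0]
ft_force: [-0.3, 1.2, -0.6]
grip_width: 0.602
t 8.75 p [0.5909 0.2697 0.0494] yaw 95.57 tilt 0.0 F [-0.3  1.2 -0.6] w 0.602 q7 -0.69
```

View pics/s6c.png

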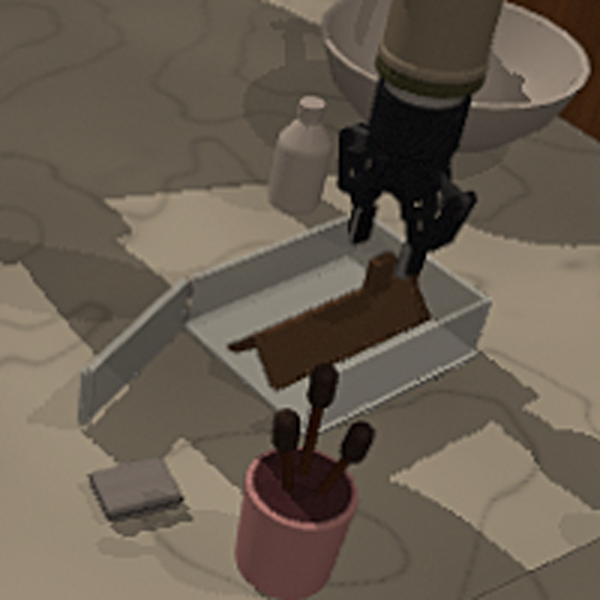

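View pics/w6.png

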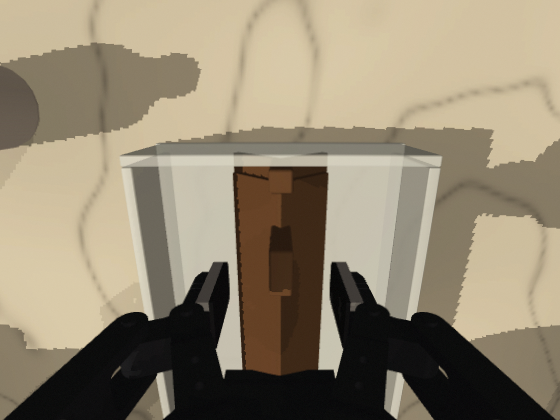

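The guard sits on the rail behind the front edge. The wrist view shows the stop at (281,180) and the tab at (281,262) on one centre line. I'll check the distances.

```bash
cat >> h.py <<'E'
a=np.radians(95.75);EX=np.array([np.cos(a),np.sin(a)]);EY=np.array([-EX[1],EX[0]])
STOPF=np.array([.5878,.3106]); ORG=STOPF-.089*EX
def cub(f,zlo,zhi,box=(.53,.66,.1,.34)):
    X=cloud(f);m=brown(f)>0;z=X[...,2]
    s=(f['d']>0)&m&(X[...,0]>box[0])&(X[...,0]<box[1])&(X[...,1]>box[2])&(X[...,1]<box[3])&(z>zlo)&(z<zhi)
    Q=X[s]; return np.c_[(Q[:,:2]-ORG)@EX,(Q[:,:2]-ORG)@EY,Q[:,2]]
E
python3 - <<'E'
from h import *
f=load("w6");Q=cub(f,.066,.09)
print(len(Q))
for nm,s in[("stop",Q[:,0]>.08),("tab",Q[:,0]<.075)]:
    T=Q[s];print(nm,len(T),np.percentile(T,[1,50,99],axis=0).round(4).tolist())
r=cub(f,.043,.051);print("ridge",len(r),np.percentile(r,[1,50,99],axis=0).round(4).tolist());
c,d,t=linefit(r);print(np.degrees(np.arctan2(d[1],d[0])),c)
E
```

```text
1891
stop 637 [[0.0906, -0.0058, 0.0669], [0.0967, -0.0, 0.0728], [0.102, 0.0058, 0.0742]]
tab 1254 [[0.0377, -0.0056, 0.0669], [0.0537, 0.0001, 0.0798], [0.0632, 0.0061, 0.0813]]
ridge 1741 [[-0.0495, -0.0051, 0.0431], [0.0018, 0.0004, 0.0457], [0.0826, 0.0056, 0.0497]]
-0.16490646 [0.01509988 0.00024643]
```

Tab top is at 80.5 mm (80.4 expected), y offset is about 0, and the tab's centre is 40–41 mm in front of the stop, so the guard is nested. Now I'll retract and go for the short guard.

```bash
python3 -m pendant '[[0,0,-1.2,0,0.4],[0,0,-2.6,0,0.4],[0,0,-4,0,0.3],[0,0,-4.5,0,0.3]]'
python3 -c "
from h import *
go([.5235,-.3025,.2],0)"
```

```text
clock: 9.35
position: [0.5918, 0.2706, 0.2334]
ee_rot: [0.672, 0.741, 0.002, 0.001]
ft_force: [0.1, 0.1, -0.2]
grip_width: 0.701
t 9.35 p [0.5918 0.2706 0.2334] yaw 95.57 tilt 0.29 F [ 0.1  0.1 -0.2] w 0.701 q7 -0.62
rows: [-14.096  -3.093   0.796] turn 15.928
```

```bash
python3 -m pendant '[[-1.5,-0.3,0,1.7,0.3],[-3,-0.6,0,3.4,0.3],[-4.5,-0.9,0,5.1,0.3],[-6,-1.2,0,6.8,0.3],[-7.5,-1.6,0,8.5,0.3]]'
python3 -c "
from h import *
go([.5235,-.3025,.2],0)"
```

```text
clock: 9.98
position: [0.5555, -0.0373, 0.2287]
ee_rot: [0.926, 0.376, -0.0, -0.0]
ft_force: [1.5, -0.4, 0.1]
grip_width: 0.701
t 9.97 p [ 0.5555 -0.0373  0.2287] yaw 44.21 tilt 0.04 F [ 1.5 -0.4  0.1] w 0.701 q7 -0.91
rows: [-5.198  4.195  0.719] turn 7.369
```

```bash
python3 -m pendant '[[-1.1,0.9,0.2,1.7,0.3],[-2.2,1.8,0.4,3.4,0.3],[-3.3,2.7,0.7,5.1,0.3],[-4.4,3.6,0.7,6.8,0.3],[-5.6,4.6,0.7,7.37,0.3]]'
python3 -m pendant '[[-0.4,0.2,0,0,0.3],[-0.4,0.2,0,0,0.3]]'
python3 - <<'E'
from h import *
f=snap("wrist","w7");st();guards(f,box=(.42,.65,-.4,-.25))
go([.5235,-.3025,.036],0)
E
```

```text
clock: 10.6
position: [0.5253, -0.3246, 0.2006]
ee_rot: [1.0, 0.002, -0.0, -0.0]
ft_force: [1.4, -1.2, 0.7]
grip_width: 0.699
clock: 10.85
position: [0.5088, -0.3319, 0.2007]
ee_rot: [1.0, 0.002, -0.001, -0.0]
ft_force: [0.3, 0.6, 0.4]
grip_width: 0.696
t 10.9 p [ 0.51   -0.3304  0.2011] yaw 0.39 tilt 0.04 F [ 0.9  0.4 -0. ] w 0.696 q7 -1.14
comp [ 228  125   55   91 4468] z98 0.0674
  ridge 410 0.22 [ 0.475 -0.305] [ 0.5735 -0.3046] zmax 0.0352
  tab 309 z 0.0667 c [ 0.5245 -0.3046] size [11.1 25.5] ang 89.1
t 10.9 p [ 0.51   -0.3304  0.2011] yaw 0.39 tilt 0.04 F [ 0.9  0.4 -0. ] w 0.696 q7 -1.14
rows: [ 0.343 -0.692  4.128] turn 0.066
```

```bash
python3 -m pendant '[[0.36,-0.66,0.5,0.07,0.3],[0.36,-0.66,1.8,0.07,0.3],[0.36,-0.66,3,0.07,0.3],[0.36,-0.66,3.7,0.07,0.3],[0.36,-0.66,3.7,0.07,0.3]]' 
python3 -c "
from h import *
go([.5242,-.3038,.036],0)"
```

```text
clock: 11.52
position: [0.5237, -0.3021, 0.0515]
ee_rot: [1.0, 0.001, -0.002, -0.001]
ft_force: [0.7, 0.3, 1.5]
grip_width: 0.697
t 11.53 p [ 0.5237 -0.3021  0.0515] yaw 0.11 tilt 0.23 F [0.7 0.3 1.5] w 0.697 q7 -1.23
rows: [0.013 0.044 0.387] turn 0.018
```

```bash
python3 -m pendant '[[0,0.03,0.37,0.0,0.3],[0,0.03,0.37,0,0.3],[0,0.03,0.37,0,1],[0,0.03,0.37,0,1],[0,0.03,0.37,0,1]]' 80
python3 -m pendant '[[0,0,0,0,1],[0,0,0,0,1],[0,0,0,0,1]]' 100
python3 -m pendant '[[0,0,-0.7,0,1],[0,0,-2,0,1],[0,0,-3.5,0,1],[0,0,-5,0,1]]' 100
python3 - <<'E'
from h import *
snap("wrist","w8");go([.601,.11,.26],95.6)
E
```

```text
clock: 12.15
position: [0.5245, -0.3061, 0.0392]
ee_rot: [1.0, -0.001, 0.0, 0.0]
ft_force: [-0.5, 1.8, 3.3]
grip_width: 0.089
clock: 12.52
position: [0.5246, -0.3059, 0.0392]
ee_rot: [1.0, -0.0, 0.0, 0.0]
ft_force: [-2.1, 2.3, 5.9]
grip_width: 0.063
clock: 13.02
position: [0.5236, -0.3062, 0.2401]
ee_rot: [1.0, -0.001, -0.0, -0.0]
ft_force: [1.7, 0.7, -1.3]
grip_width: 0.06
t 13.07 p [ 0.5263 -0.3074  0.2493] yaw -0.09 tilt 0.62 F [ 0.5 -0.2  6.9] w 0.061 q7 -1.19
rows: [  1.853 -10.435  -0.308] turn -15.948
```

View pics/w8.png

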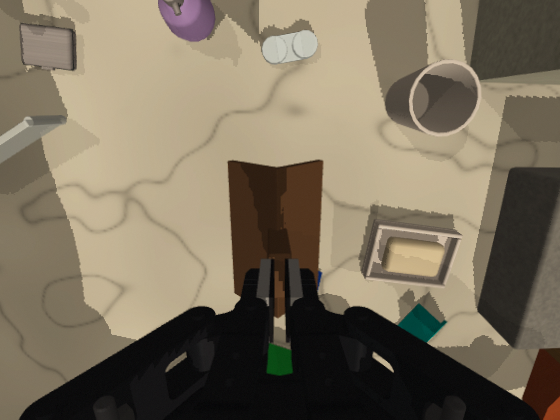

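```bash
python3 -m pendant '[[0.3,-1.4,0,-1.7,1],[0.6,-2.9,0,-3.4,1],[0.9,-4.4,0,-5.1,1],[1.2,-5.9,0,-6.8,1],[1.4,-7.4,0,-8.5,1]]'
python3 -c "
from h import *
go([.5996,.193,.25],95.6)"
```

```text
clock: 13.7
position: [0.5805, -0.0086, 0.2381]
ee_rot: [0.902, 0.432, -0.0, 0.0]
ft_force: [0.4, 0.2, -1.5]
grip_width: 0.063
t 13.7 p [ 0.5805 -0.0086  0.2381] yaw 51.24 tilt 0.02 F [ 0.4  0.2 -1.5] w 0.063 q7 -0.86
rows: [ 4.229 -2.784 -0.3  ] turn -7.393
```

```bash
python3 -m pendant '[[1,-0.7,0,-1.7,1],[2,-1.4,0,-3.4,1],[3.1,-2,0,-5.1,1],[4.1,-2.5,0,-6.8,1],[4.1,-2.7,0,-7.4,1]]'
python3 -m pendant '[[0,0,0,0,1],[0,0,0,0,1]]'
python3 - <<'E'
from h import *
p,r,y=st();f=snap("wrist","w9")
print("tcp in cubby",(p[:2]-ORG)@EX,(p[:2]-ORG)@EY)
Q=cub(f,.066,.09,(.53,.66,.2,.34))
for nm,s in[("stop",Q[:,0]>.08),("tab",Q[:,0]<.075)]:
    T=Q[s];print(nm,len(T),np.percentile(T,[1,50,99],axis=0).round(4).tolist() if len(T) else 0)
H=cub(f,.2,.3,(.5,.7,0,.34));print(np.percentile(H,[1,50,99],axis=0).round(4).tolist())
go([.5996,.193,.12],95.7)
E
```

```text
clock: 14.32
position: [0.5993, 0.1892, 0.2374]
ee_rot: [0.67, 0.742, 0.0, -0.001]
ft_force: [-0.5, -0.7, -1.1]
grip_width: 0.063
clock: 14.58
position: [0.6004, 0.1838, 0.2382]
ee_rot: [0.675, 0.738, -0.0, 0.0]
ft_force: [0.3, -0.2, -1.1]
grip_width: 0.06
t 14.57 p [0.6004 0.1838 0.2382] yaw 95.15 tilt 0.05 F [ 0.3 -0.2 -1.1] w 0.06 q7 -0.48
tcp in cubby -0.03839948112098987 0.00014725578888677215
stop 158 [[0.0894, -0.0061, 0.0703], [0.0948, -0.0002, 0.0728], [0.1002, 0.0057, 0.0745]]
tab 323 [[0.0373, -0.0058, 0.0785], [0.0498, 0.0001, 0.08], [0.062, 0.0054, 0.0817]]
[[-0.0834, -0.0273, 0.2034], [-0.0232, 0.0022, 0.2201], [0.0108, 0.0333, 0.2697]]
t 14.62 p [0.6005 0.1838 0.2384] yaw 95.15 tilt 0.05 F [ 0.1 -0.3 -1.8] w 0.062 q7 -0.48
rows: [ 2.340e-01 -2.000e-03  2.959e+00] turn -0.092
```

View pics/w9.png

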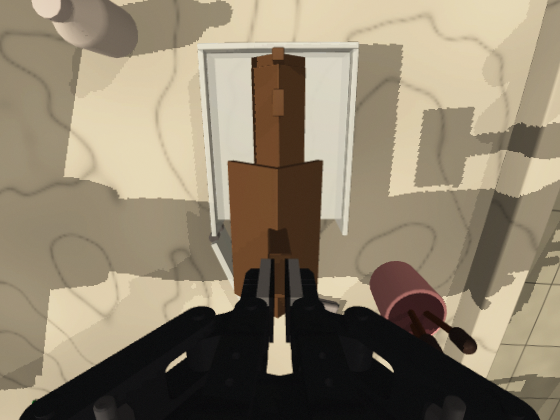

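Run:
```python
from h import *
f=load("w9")
H=cub(f,.2,.3,(.5,.7,0,.34));
for lo,hi in[(.229,.24),(.205,.212)]:
    q=H[(H[:,2]>lo)&(H[:,2]<hi)];print(len(q))
    for x0 in np.arange(-.04,.015,.01):
        s=(q[:,0]>x0)&(q[:,0]<x0+.01)
        if s.sum()>5: print(round(x0,3),s.sum(),q[s][:,1].min().round(4),np.median(q[s][:,1]).round(4),q[s][:,1].max().round(4), q[s][:,2].max().round(4))
```

```text
1420
-0.03 277 -0.0048 0.0013 0.008 0.2399
-0.02 285 -0.0048 0.0012 0.0079 0.2356
-0.01 310 -0.0049 0.0015 0.0075 0.2354
0.0 317 -0.0049 0.0014 0.008 0.2354
0.01 48 -0.0049 0.0008 0.0061 0.2351
2147
-0.04 240 -0.0268 0.0263 0.0337 0.2119
-0.03 251 -0.0265 0.0263 0.0334 0.2119
-0.02 261 -0.0265 0.0256 0.0334 0.212
-0.01 271 -0.0273 0.0257 0.0335 0.212
0.0 278 -0.0265 0.026 0.0333 0.212
0.01 41 -0.0263 0.0262 0.0329 0.2119
```

```bash
python3 -m pendant '[[0.23,0.03,0.8,0,1],[0.23,0.03,2.2,0,1],[0.23,0.03,3.3,0,1],[0.23,0.03,3.8,0,1],[0.23,0.03,3.8,0,1]]'
python3 - <<'E'
from h import *
p,r,y=st();print("tcp in cubby",(p[:2]-ORG)@EX,(p[:2]-ORG)@EY);snap("scene","s9")
p=load("s9")['p'][:,:,::-1]
cv2.imwrite("pics/s9c.png",cv2.resize(p[120:320,280:480],None,fx=3,fy=3,interpolation=cv2.INTER_CUBIC))
E
```

```text
clock: 15.25
position: [0.6003, 0.1937, 0.0861]
ee_rot: [0.674, 0.739, -0.001, -0.0]
ft_force: [-0.4, 0.7, -1.7]
grip_width: 0.06
t 15.25 p [0.6003 0.1937 0.0861] yaw 95.26 tilt 0.08 F [-0.4  0.7 -1.7] w 0.06 q7 -0.56
tcp in cubby -0.02858834364227548 -0.0007053208025041382
```

View pics/s9c.png

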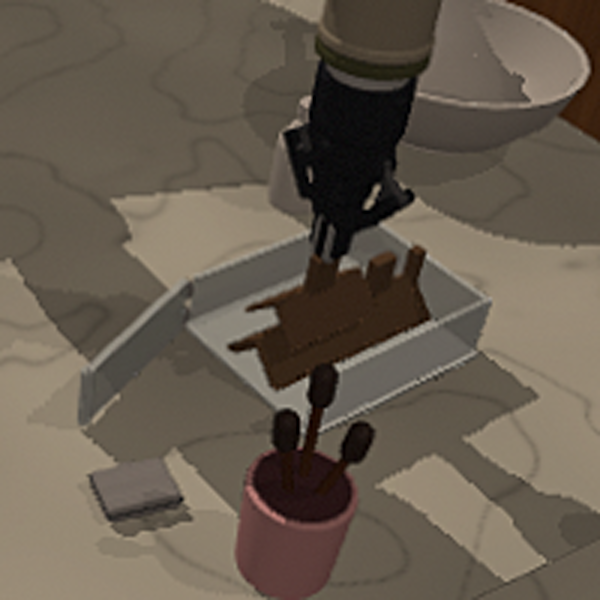

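The short guard hangs parallel above the long one, just in front of its tab. Lowering.

```bash
python3 -m pendant '[[0,0,0.3,0,1],[0,0,0.58,0,1],[0,0,0.64,0,1],[0,0,0.64,0,1]]'
python3 -m pendant '[[0,0,0.04,0,1],[0,0,0.04,0,1]]'
python3 -c "
from h import *
p,r,y=st();print('tcp in cubby',(p[:2]-ORG)@EX,(p[:2]-ORG)@EY)"
```

```text
clock: 15.8
position: [0.6004, 0.1944, 0.0609]
ee_rot: [0.674, 0.739, -0.0, -0.0]
ft_force: [-0.1, -0.3, -2.0]
grip_width: 0.063
clock: 16.05
position: [0.6006, 0.1945, 0.0596]
ee_rot: [0.674, 0.739, 0.0, 0.0]
ft_force: [-0.0, 0.9, -0.9]
grip_width: 0.06
t 16.05 p [0.6006 0.1945 0.0596] yaw 95.32 tilt 0.03 F [-0.   0.9 -0.9] w 0.06 q7 -0.57
tcp in cubby -0.027846581425001602 -0.0011315944044848606
```

```bash
python3 -m pendant '[[0,0,0.05,0,1],[0,0,0.05,0,1]]'
python3 -m pendant '[[0.1,0,0,0,1],[0.22,0,0,0,1],[0.3,0,0,0,1],[0.3,0,0,0,1]]'
python3 -c "
from h import *
p,r,y=st();print('tcp in cubby',(p[:2]-ORG)@EX,(p[:2]-ORG)@EY)"
```

```text
clock: 16.3
position: [0.6009, 0.1945, 0.0593]
ee_rot: [0.674, 0.739, 0.0, 0.001]
ft_force: [-5.3, -3.2, 14.2]
grip_width: 0.069
clock: 16.8
position: [0.6018, 0.1971, 0.0601]
ee_rot: [0.676, 0.737, -0.004, 0.005]
ft_force: [-10.3, -29.9, 32.6]
grip_width: 0.063
t 16.8 p [0.6018 0.1971 0.0601] yaw 94.93 tilt 0.74 F [-10.3 -29.9  32.6] w 0.063 q7 -0.59
tcp in cubby -0.025316166283566244 -0.002523235013423541
```

```bash
python3 -m pendant '[[-0.2,0,-0.06,0,1],[-0.2,0,-0.09,0,1],[-0.2,0,-0.09,0,1]]'
python3 - <<'E'
from h import *
p,r,y=st();print('tcp in cubby',(p[:2]-ORG)@EX,(p[:2]-ORG)@EY);snap("scene","s10")
p=load("s10")['p'][:,:,::-1]
cv2.imwrite("pics/s10c.png",cv2.resize(p[170:290,330:450],None,fx=5,fy=5,interpolation=cv2.INTER_CUBIC))
E
```

```text
clock: 17.18
position: [0.5998, 0.1992, 0.0609]
ee_rot: [0.673, 0.739, 0.0, -0.0]
ft_force: [0.3, -0.6, -0.4]
grip_width: 0.064
t 17.18 p [0.5998 0.1992 0.0609] yaw 95.37 tilt 0.03 F [ 0.3 -0.6 -0.4] w 0.064 q7 -0.57
tcp in cubby -0.023044483527194095 -0.0007475756253401573
```

View pics/s10c.png

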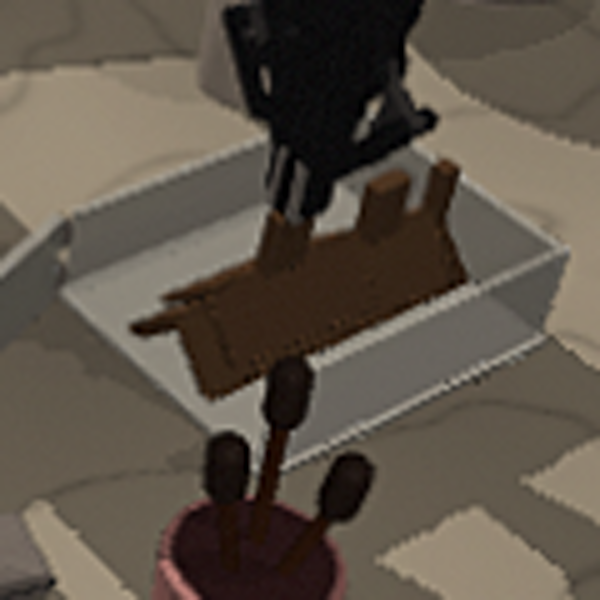

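Vertical load has dropped off; the short guard sits on the long one with a gap still visible to the long tab. Sliding with light down-load.

```bash
python3 -m pendant '[[0.1,0,0,0,1],[0.2,0,0,0,1],[0.2,0,0,0,1]]'
python3 -c "
from h import *
p,r,y=st();print('tcp in cubby',(p[:2]-ORG)@EX,(p[:2]-ORG)@EY)"
```

```text
clock: 17.6
position: [0.599, 0.2073, 0.0609]
ee_rot: [0.673, 0.74, 0.0, -0.0]
ft_force: [0.6, -0.2, -0.5]
grip_width: 0.066
t 17.6 p [0.599  0.2073 0.0609] yaw 95.39 tilt 0.03 F [ 0.6 -0.2 -0.5] w 0.066 q7 -0.59
tcp in cubby -0.014902197236390979 -0.0007744179521970109
```

```bash
python3 -m pendant '[[0.05,0,0,0,1],[0.05,0,0,0,1]]'
python3 -m pendant '[[0.04,0,0.03,0,1],[0.04,0,0.03,0,1]]'
python3 - <<'E'
from h import *
p,r,y=st();print('tcp in cubby',(p[:2]-ORG)@EX,(p[:2]-ORG)@EY)
E
```

```text
clock: 17.85
position: [0.599, 0.2085, 0.0609]
ee_rot: [0.673, 0.739, -0.0, -0.0]
ft_force: [0.8, 0.2, -1.1]
grip_width: 0.062
clock: 18.1
position: [0.5991, 0.2098, 0.0598]
ee_rot: [0.674, 0.739, 0.0, 0.0]
ft_force: [0.8, -0.4, -0.5]
grip_width: 0.058
t 18.1 p [0.5991 0.2098 0.0598] yaw 95.32 tilt 0.02 F [ 0.8 -0.4 -0.5] w 0.058 q7 -0.59
tcp in cubby -0.01242838269466337 -0.0011261152838136655
```

```bash
python3 -m pendant '[[0.05,0,0.0,0,1],[0.05,0,0.0,0,1]]'
python3 - <<'E'
from h import *
p,r,y=st();print('tcp in cubby',(p[:2]-ORG)@EX,(p[:2]-ORG)@EY)
snap("scene","s11");f=snap("side","d11")
p=load("s11")['p'][:,:,::-1]
cv2.imwrite("pics/s11c.png",cv2.resize(p[170:290,330:450],None,fx=5,fy=5,interpolation=cv2.INTER_CUBIC))
E
```

```text
clock: 18.35
position: [0.5993, 0.2103, 0.0599]
ee_rot: [0.674, 0.739, -0.001, 0.001]
ft_force: [0.2, -5.9, 2.0]
grip_width: 0.059
t 18.35 p [0.5993 0.2103 0.0599] yaw 95.25 tilt 0.13 F [ 0.2 -5.9  2. ] w 0.059 q7 -0.6
tcp in cubby -0.011916220135949772 -0.0013594028340032898
```

View pics/s11c.png

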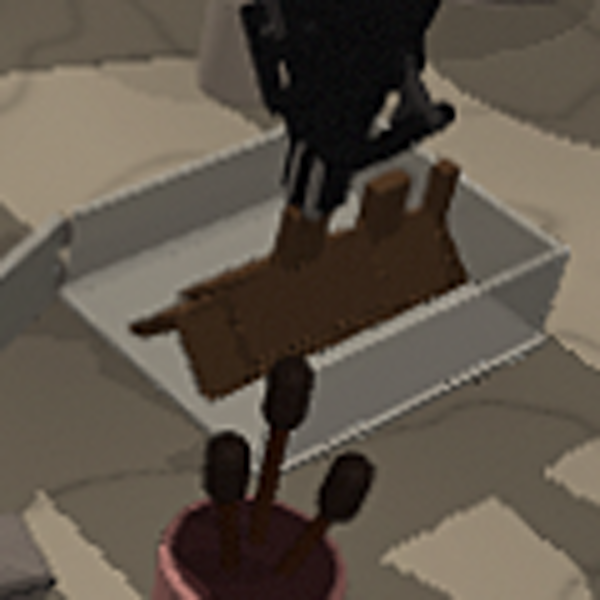

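Force along the slide has risen and the gap to the long tab is closed, so it's against the tab. Releasing, retracting and checking.

```bash
python3 -m pendant '[[-0.03,0,-0.0,0,1],[-0.03,0,0.02,0,0.8],[-0.03,0,0.0,0,0.6],[-0.03,0,0,0,0.4],[-0.03,0,0,0,0.4]]'
python3 -m pendant '[[0,0,-0.4,0,0.4],[0,0,-1.6,0,0.4],[0,0,-3,0,0.4],[0,0,-4,0,0.4]]'
python3 -m pendant '[[-1.2,0,0,0,0.4],[-1.2,0,0,0,0.4],[-1.2,0,0,0,0.4]]'
python3 - <<'E'
from h import *
st();f=snap("wrist","w12");st()
Q=cub(f,.066,.095)
for nm,s in[("stop",Q[:,0]>.08),("tabL",(Q[:,0]<.075)&(Q[:,0]>.02)),("tabS",(Q[:,0]<.02)&(Q[:,2]>.08))]:
    T=Q[s];print(nm,len(T),np.percentile(T,[1,50,99],axis=0).round(4).tolist() if len(T) else 0)
E
```

```text
clock: 19.08
position: [0.5988, 0.211, 0.0598]
ee_rot: [0.673, 0.739, 0.0, -0.0]
ft_force: [-0.3, -0.5, 0.4]
grip_width: 0.597
clock: 19.58
position: [0.5992, 0.2113, 0.2238]
ee_rot: [0.673, 0.739, 0.001, 0.001]
ft_force: [-0.3, 0.5, -0.2]
grip_width: 0.601
clock: 19.95
position: [0.6033, 0.1631, 0.2205]
ee_rot: [0.674, 0.739, 0.0, 0.0]
ft_force: [-0.5, 0.2, 0.1]
grip_width: 0.6
t 19.95 p [0.6033 0.1631 0.2205] yaw 95.31 tilt 0.04 F [-0.5  0.2  0.1] w 0.6 q7 -0.45
t 20.0 p [0.6031 0.1638 0.2203] yaw 95.37 tilt 0.04 F [-0.5  1.  -0.3] w 0.601 q7 -0.45
stop 198 [[0.0893, -0.0055, 0.0661], [0.0943, -0.0, 0.0727], [0.1006, 0.0055, 0.0746]]
tabL 376 [[0.0367, -0.0052, 0.0768], [0.0498, 0.0003, 0.08], [0.0618, 0.0059, 0.0819]]
tabS 342 [[-0.0252, -0.0058, 0.0808], [-0.0126, -0.0, 0.0869], [-0.0008, 0.0058, 0.0886]]
```

View pics/w12.png

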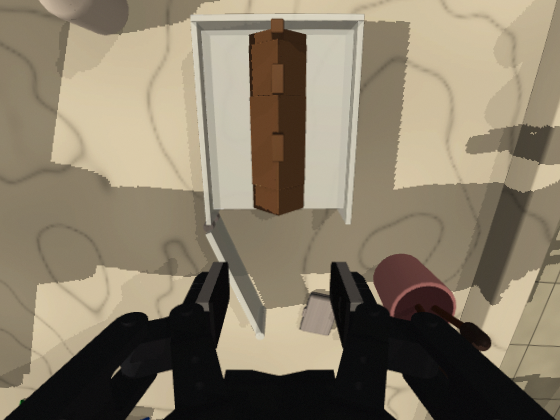

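Both guards are nested. The short tab is 62 mm in front of the long tab on the same line, and its top is at 87 mm. Next I'll check the gate's swing path against the pill case at (318,310).

Run:
```python
from h import *
H=ORG-.107*EX+.081*EY;print("hinge",H)
f=load("w12");X=cloud(f);z=X[...,2];ok=f['d']>0
s=ok&(z>.012)&(z<.022)&(X[...,0]>.6)&(X[...,0]<.75)&(X[...,1]>-.08)&(X[...,1]<.09)
n,l,st_,c=cv2.connectedComponentsWithStats(s.astype(np.uint8))
for i in range(1,n):
    if st_[i,4]>100:
        P=X[l==i][:,:2];print(st_[i],P.mean(0),P.min(0),P.max(0),"r from hinge",np.linalg.norm(P-H,axis=1).min())
s=ok&(z>.055)&(z<.072)&(X[...,0]>.5)&(X[...,0]<.68)&(X[...,1]>-.1)&(X[...,1]<.105)
Q=X[s];c,d,t=linefit(Q);print("gate",len(Q),np.degrees(np.arctan2(d[1],d[0])),c+d*t.min(),c+d*t.max())
g=load("s11");X=cloud(g);z=X[...,2]
s=(g['d']>0)&(z>.012)&(z<.022)&(X[...,0]>.6)&(X[...,0]<.75)&(X[...,1]>-.08)&(X[...,1]<.09)
n,l,st_,c=cv2.connectedComponentsWithStats(s.astype(np.uint8))
for i in range(1,n):
    if st_[i,4]>60:
        P=X[l==i][:,:2];print(st_[i],P.mean(0),P.min(0),P.max(0),"r",np.linalg.norm(P-H,axis=1).min())
go([.523,-.018,.2],51)
```

```text
hinge [0.52684441 0.10747094]
[301 295  34  40 985] [ 0.67724689 -0.03003237] [ 0.65583368 -0.0624275 ] [0.70137077 0.0034301 ] r from hinge 0.17334835207783678
gate 969 -63.495155 [0.5292829  0.10753565] [ 0.600048   -0.03436714]
[310 272  31  20 405] [ 0.68323467 -0.03224122] [ 0.65500865 -0.06345193] [0.70834288 0.00159424] r 0.17475328358087946
t 20.0 p [0.6031 0.1638 0.2203] yaw 95.37 tilt 0.04 F [-0.5  1.  -0.3] w 0.601 q7 -0.45
rows: [-4.337 -2.419  0.506] turn 7.396
```

```bash
python3 -m pendant '[[-0.9,-0.4,0,1.7,1],[-2.2,-1,0,3.4,1],[-3.4,-1.7,0,5,1],[-4.1,-2.5,0,6.6,1],[-4.1,-2.5,0,7.4,1]]' 40
python3 -m pendant '[[0,0,0,0,1],[0,0,0,0,1]]'
python3 -c "
from h import *
go([.515,-.012,.032],51)"
```

```text
clock: 20.62
position: [0.5177, -0.0117, 0.2202]
ee_rot: [0.904, 0.427, -0.0, 0.001]
ft_force: [0.9, -0.6, 0.5]
grip_width: -0.001
clock: 20.88
position: [0.5191, -0.0084, 0.2198]
ee_rot: [0.902, 0.432, 0.0, -0.0]
ft_force: [0.7, -0.1, 0.4]
grip_width: -0.001
t 20.88 p [ 0.5191 -0.0084  0.2198] yaw 51.16 tilt 0.02 F [ 0.7 -0.1  0.4] w -0.001 q7 -0.82
rows: [-0.137 -0.023  4.695] turn 0.027
```

```bash
python3 -m pendant '[[0,0,1.5,0,1],[0,0,3,0,1],[0,0,4.5,0,1],[0,0,4.7,0,1],[0,0,4.7,0,1]]'
python3 - <<'E'
from h import *
p,r,y=st();H=ORG-.107*EX+.081*EY
for ph in[-63,-50,-40,-30,-20,-10,0,5.75]:
    a=np.radians(ph);g=np.array([np.cos(a),np.sin(a)]);n=np.array([g[1],-g[0]])
    q=H+.10*g+.022*n;print(ph,q.round(4),(r.inv().apply(np.r_[q-p[:2],0])/.04).round(2)[:2])
E
```

```text
clock: 21.5
position: [0.5199, -0.0089, 0.033]
ee_rot: [0.903, 0.431, 0.0, -0.0]
ft_force: [0.2, -0.4, 0.8]
grip_width: -0.0
t 21.5 p [ 0.5199 -0.0089  0.033 ] yaw 51.01 tilt 0.05 F [ 0.2 -0.4  0.8] w -0.0 q7 -0.93
-63 [0.5526 0.0084] [0.85 0.37]
-50 [0.5743 0.0167] [1.35 0.65]
-40 [0.5893 0.0263] [1.78 0.8 ]
-30 [0.6024 0.0384] [2.22 0.86]
-20 [0.6133 0.0526] [2.66 0.85]
-10 [0.6215 0.0684] [3.1  0.76]
0 [0.6268 0.0855] [3.52 0.59]
5.75 [0.6285 0.0956] [3.74 0.47]
```

```bash
python3 -m pendant '[[0.5,0.2,0,0,1],[0.85,0.37,0,0,1],[1.1,0.5,0,0,1],[1.35,0.65,0,0,1],[1.78,0.8,0,0,1]]'
python3 - <<'E'
from h import *
p,r,y=st();H=ORG-.107*EX+.081*EY
for ph in[-30,-20,-10,-5,0,5.75]:
    a=np.radians(ph);g=np.array([np.cos(a),np.sin(a)]);n=np.array([g[1],-g[0]])
    q=H+.10*g+.022*n;print(ph,q.round(4),(r.inv().apply(np.r_[q-p[:2],0])/.04).round(2)[:2])
f=snap("scene","s13")
E
```

```text
clock: 22.12
position: [0.5891, 0.025, 0.0319]
ee_rot: [0.903, 0.43, -0.0, 0.0]
ft_force: [0.1, -0.4, 0.5]
grip_width: -0.004
t 22.12 p [0.5891 0.025  0.0319] yaw 50.88 tilt 0.04 F [ 0.1 -0.4  0.5] w -0.004 q7 -1.03
-30 [0.6024 0.0384] [0.47 0.05]
-20 [0.6133 0.0526] [0.92 0.03]
-10 [0.6215 0.0684] [ 1.35 -0.06]
-5 [0.6245 0.0768] [ 1.56 -0.13]
0 [0.6268 0.0855] [ 1.77 -0.22]
5.75 [0.6285 0.0956] [ 1.99 -0.35]
```

View pics/s13.png

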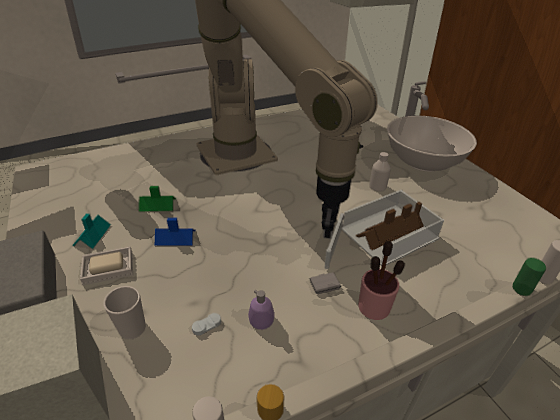

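The gate is swinging in; its free edge is now at about (331,265) with the fingers on its outer face.

```bash
python3 -m pendant '[[0.3,0.05,0,0,1],[0.6,0.04,0,0,1],[0.92,0.03,0,0,1],[1.2,-0.03,0,0,1],[1.4,-0.08,0,0,1]]'
python3 -m pendant '[[0.15,-0.06,0,0,1],[0.28,-0.12,0,0,1],[0.36,-0.17,0,0,1],[0.36,-0.17,0,0,1]]'
python3 - <<'E'
from h import *
p,r,y=st();print((p[:2]-ORG)@EX,(p[:2]-ORG)@EY)
f=snap("scene","s14");p=f['p'][:,:,::-1]
cv2.imwrite("pics/s14c.png",cv2.resize(p[120:320,280:480],None,fx=3,fy=3,interpolation=cv2.INTER_CUBIC))
E
```

```text
clock: 22.8
position: [0.6217, 0.072, 0.0317]
ee_rot: [0.903, 0.43, -0.0, -0.0]
ft_force: [-0.4, -0.2, -0.7]
grip_width: 0.0
clock: 23.3
position: [0.6253, 0.0867, 0.0318]
ee_rot: [0.903, 0.43, 0.0, -0.0]
ft_force: [-0.2, -0.0, 0.0]
grip_width: 0.002
t 23.3 p [0.6253 0.0867 0.0318] yaw 50.94 tilt 0.01 F [-0.2 -0.   0. ] w 0.002 q7 -1.13
-0.13751090102414387 -0.014919484029653332
```

View pics/s14c.png

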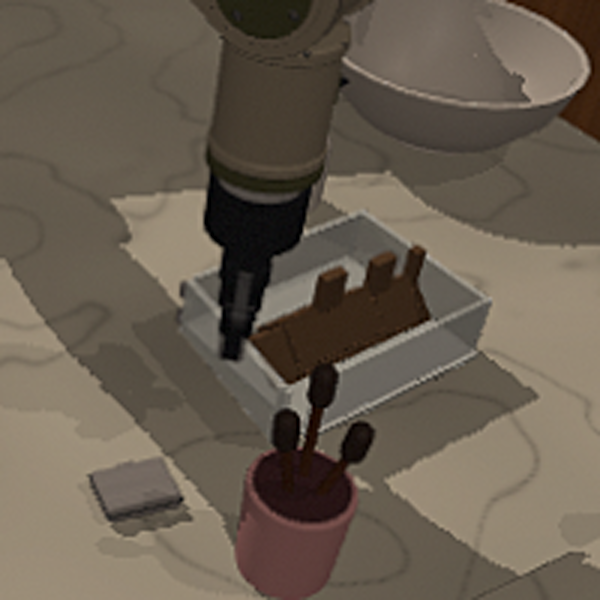

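```bash
python3 -m pendant '[[0.12,-0.12,0,0,1],[0.2,-0.2,0,0,1],[0.2,-0.2,0,0,1]]'
python3 - <<'E'
from h import *
p,r,y=st();print((p[:2]-ORG)@EX,(p[:2]-ORG)@EY)
E
```

```text
clock: 23.72
position: [0.624, 0.0985, 0.0319]
ee_rot: [0.903, 0.43, 0.0, -0.0]
ft_force: [1.0, -0.1, 0.2]
grip_width: 0.001
t 23.73 p [0.624  0.0985 0.0319] yaw 50.98 tilt 0.02 F [ 1.  -0.1  0.2] w 0.001 q7 -1.15
-0.12567049454519585 -0.014775045892423235
```

```bash
python3 -m pendant '[[0.07,-0.07,0,0,1],[0.07,-0.07,0,0,1]]'
python3 - <<'E'
from h import *
p,r,y=st();print((p[:2]-ORG)@EX,(p[:2]-ORG)@EY)
f=snap("scene","s15");p=f['p'][:,:,::-1]
cv2.imwrite("pics/s15c.png",cv2.resize(p[170:290,330:450],None,fx=5,fy=5,interpolation=cv2.INTER_CUBIC))
E
```

```text
clock: 23.98
position: [0.6238, 0.1018, 0.0318]
ee_rot: [0.903, 0.43, 0.0, 0.0]
ft_force: [-0.8, 0.0, -0.6]
grip_width: 0.002
t 23.98 p [0.6238 0.1018 0.0318] yaw 50.94 tilt 0.01 F [-0.8  0.  -0.6] w 0.002 q7 -1.15
-0.12238955439499812 -0.014862517079949896
```

View pics/s15c.png

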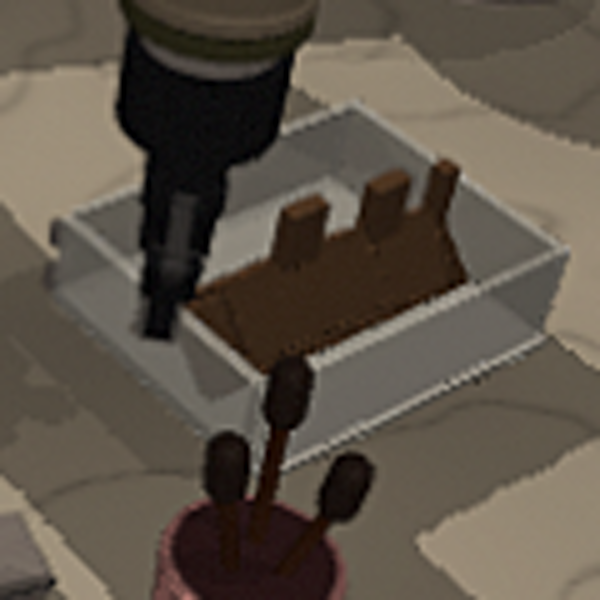

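The gate looks almost shut, but there's no closing force yet. I'll press on gently.

```bash
python3 -m pendant '[[0.07,-0.07,0,0,1],[0.07,-0.07,0,0,1]]'
python3 -m pendant '[[0.05,-0.05,0,0,1],[0.05,-0.05,0,0,1]]'
python3 - <<'E'
from h import *
p,r,y=st();print((p[:2]-ORG)@EX,(p[:2]-ORG)@EY)
E
```

```text
clock: 24.28
position: [0.6236, 0.1028, 0.0316]
ee_rot: [0.903, 0.429, -0.001, 0.002]
ft_force: [-0.6, -7.0, 1.8]
grip_width: -0.0
clock: 24.52
position: [0.6236, 0.1032, 0.0316]
ee_rot: [0.904, 0.428, -0.001, 0.003]
ft_force: [-0.2, -14.0, 2.4]
grip_width: -0.001
t 24.52 p [0.6236 0.1032 0.0316] yaw 50.71 tilt 0.35 F [ -0.2 -14.    2.4] w -0.001 q7 -1.16
-0.12091750309974093 -0.014819094658785732
```

Closing force reached 14 N with no further travel, so the gate is shut. Backing straight off and up.

```bash
python3 -m pendant '[[-0.12,0.12,0,0,1],[-0.5,0.5,0,0,1],[-1,1,0,0,1],[-1,1,-1.5,0,1],[-1,1,-3,0,1]]'
python3 -m pendant '[[-1,0.5,-2,0,1],[-1.5,0.5,-2,0,1],[-1.5,0.5,-2,0,1]]'
python3 - <<'E'
from h import *
st()
f=snap("scene","s16");p=f['p'][:,:,::-1];g=snap("side","d16")
cv2.imwrite("pics/s16c.png",cv2.resize(p[150:310,310:470],None,fx=3.7,fy=3.7,interpolation=cv2.INTER_CUBIC))
H=ORG-.107*EX+.081*EY
for F in(f,g):
    X=cloud(F);m=brown(F)>0;P=X[...,:2]-ORG;x=P@EX;y=P@EY;z=X[...,2]
    s=(F['d']>0)&~m&(z>.057)&(z<.068)&(x<-.09)&(x>-.14)&(abs(y)<.085)
    q=np.c_[x[s],y[s]];
    if len(q)>20: c,d,t=linefit(q);print("gate",len(q),c.round(4),"slope rad",d[0]/d[1])
    for nm,lo,hi,xl,xh in[("tabL",.07,.09,.02,.07),("tabS",.076,.095,-.04,.01),("stop",.066,.08,.08,.11)]:
        s=(F['d']>0)&m&(z>lo)&(z<hi)&(x>xl)&(x<xh)&(abs(y)<.02)
        if s.sum()>3: print(nm,s.sum(),np.percentile(np.c_[x[s],y[s],z[s]],[3,50,97],axis=0).round(4).tolist())
E
```

```text
clock: 25.15
position: [0.6285, 0.0506, 0.1528]
ee_rot: [0.903, 0.429, -0.001, -0.0]
ft_force: [1.7, -0.5, 0.2]
grip_width: 0.002
clock: 25.52
position: [0.6072, -0.0108, 0.2343]
ee_rot: [0.904, 0.428, 0.001, 0.002]
ft_force: [-0.3, -0.4, 0.1]
grip_width: -0.0
t 25.52 p [ 0.6072 -0.0108  0.2343] yaw 50.66 tilt 0.26 F [-0.3 -0.4  0.1] w -0.0 q7 -0.88
gate 258 [-0.1087 -0.0002] slope rad 0.022083608
tabL 45 [[0.0364, -0.0063, 0.0705], [0.0445, -0.0038, 0.0779], [0.0602, 0.0045, 0.0837]]
tabS 51 [[-0.0273, -0.0061, 0.0769], [-0.0171, -0.0038, 0.0856], [-0.0039, 0.0034, 0.0908]]
stop 17 [[0.0882, -0.0061, 0.0676], [0.0929, -0.0023, 0.0714], [0.0984, 0.004, 0.074]]
gate 106 [-0.1062  0.0191] slope rad 0.010392281
tabL 18 [[0.036, -0.0071, 0.0725], [0.0456, 0.0054, 0.077], [0.0557, 0.0114, 0.0824]]
tabS 19 [[-0.0275, -0.0022, 0.0787], [-0.0183, 0.0063, 0.0839], [-0.0038, 0.0113, 0.0895]]
stop 6 [[0.0885, 0.0006, 0.0677], [0.0889, 0.0059, 0.0707], [0.0978, 0.0103, 0.0759]]
```

View pics/s16c.png

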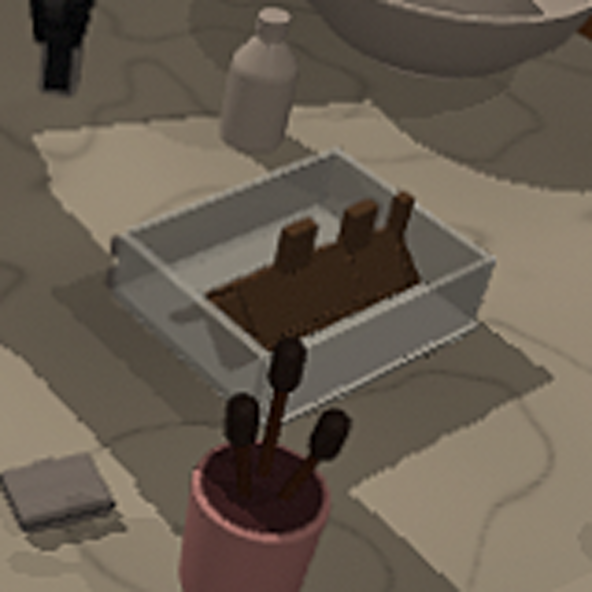

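View pics/s16.png

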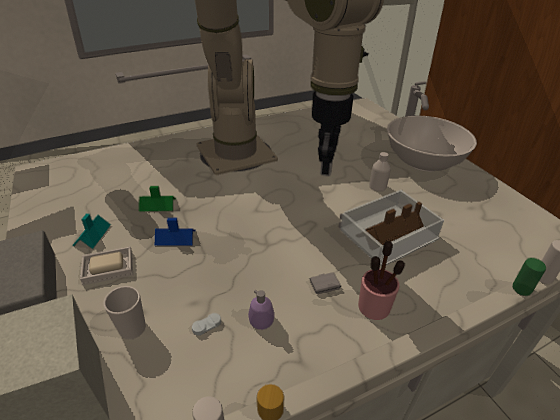

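The gate runs flush along the cubby front and both guards are stacked. The bystanders are unmoved and the arm is clear. Handing in.

```bash
python3 -m pendant '[[0,0,0,0,1],[0,0,0,0,1]]'; python3 -c "
from workcell import hand_in
print(hand_in())"
```

```text
clock: 25.88
position: [0.6063, -0.0062, 0.2308]
ee_rot: [0.903, 0.431, -0.001, -0.001]
ft_force: [-0.0, 0.1, -0.3]
grip_width: -0.002
the job is handed in; nothing more can be done
None
```

I nested the long guard on the rail against its stop, nested the short guard on it against its tab, and pushed the gate shut. I handed the job in at about 26 s; no verdict is reported.

| Check | Measured | Target |
|---|---|---|
| Long tab, in front of the stop | 40–41 mm | 40 mm (±6) |
| Long tab, top height | 80–80.5 mm | 80.4 mm |
| Short tab, in front of the long tab | about 62.4 mm | 63 mm (±6) |
| Short tab, top height | about 87 mm | 87.5 mm |
| Tabs, across the rail's centre line | within 1 mm | within 5 mm |
| Gate, after backing off (scene / side view) | 0.02 / 0.01 rad | below 0.05 rad |

- **Guards:** these figures come from the wrist camera before the gate was closed. The last scene and side views agree on both guards within a few millimetres. They see only part of each tab, so they are less exact.
- **Gate:** it took a 14 N push with no further travel before I backed off.
- **Surroundings:** the bystanders and the coloured look-alikes stand where they were in the last scene view, by eye. The arm ended clear of everything.
- **Snag:** the short guard's first slide jammed under too much downward load (about 30 N along the slide and 33 N upward). I eased the load and slid it again with light contact. The guard had slipped about 2 mm in the grip, but it reached the tab.

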